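Index the painting spindle and lock it with the hex key

TASK

Swing the red-knobbed lever until the spindle's blue-marked flat faces squarely up at the setscrew (lever straight up). Then take the orange-handled hex key from its stand, feel it gently, without forcing, fully down into the setscrew's socket, and turn it clockwise, as seen from above, until the screw is firmly tight on the flat but not overtightened. Leave the key standing in the screw, let go, and leave the other things on the bench where they are.

Things in the scene. Friction and masses are not known exactly. Their poses are not given: they have to be found in the camera images.
- fixture: Spindle fixture fixed to the bench: aluminium base plate 170 x 250 x 16 mm, two dark bearing blocks and between them a grey clamp head 62 x 50 mm, top 115 mm above the bench. Origin: underside centre of the base, right below the setscrew. Its y axis runs along the spindle, z up; x and y level.
- spindle: Level steel spindle, 36 mm across, with a blue-marked flat along it (16 mm from the axis). Turns about its y axis; origin on the axis, 85 mm up, below the setscrew. Its z is the flat's outward normal and the lever's direction: right when z points up. Leans 0.5 to 1.1 rad to the fixture's +x at first; stops at 1.3 and -0.3 rad. Drags 0.3 N m; stays put. Its -y end bears a black cone 136 mm wide.
- lever_knob (a point): Centre of the red lever knob: a cylinder 24 mm across and 24 mm long along the spindle's y, with flat ends; fixed at (0, 145, 90) mm in the spindle's frame, on an 11 mm rod. Can be pinched from above by its flat ends and led round in an arc.
- setscrew: The setscrew's pin (does not turn, axes as the fixture's; origin at its lower end, hidden in the clamp head). A brass socket turns on top: clockwise from above lowers both 3 mm per rad; it meets the flat after 0.7 to 1.8 rad (sooner if the round is up). Free turning takes 0.08 N m; on the flat the torque climbs: 0.15 to 0.25 N m more than that is firmly tight, 0.33 more marks the spindle.
- socket_mouth (a point): Centre of the open top of the brass hex socket on the setscrew, which is 21 mm across its flats, 14 mm deep, walls 5 mm, axis vertical. How the hexagon is turned is not given: it differs from run to run and must be found by feel (or seen). This point's axes do not turn with it. It sinks with the screw. Press with no more than about 10 N; if the key does not drop in, back out and turn it a little.
- key_grip (a point): Centre of the orange T-handle of the loose hex key (0.5 kg): a bar 80 mm long (this point's x) x 24 mm wide (y) x 18 mm high (z, up). The steel shank below is hexagonal, 20 mm across flats, two opposite corners on the x axis; its last 5 mm taper to 15 mm. Tip to bar centre 89 mm. It stands upright in a stand, foot 5 mm above the bench, and must be lifted 45 mm to clear it.
- key_tip (a point): Centre of the lower end of that key's shank, 89 mm below the bar's centre, same axes.
- stand: Grey key stand fixed to the bench, 70 x 190 x 45 mm, origin at the underside centre, two holes of 24.6 mm, 40 mm deep, 60 mm to either side of its centre along its y. Which key stands in which hole varies.
- small_key_grip (a point): Centre of the blue T-handle (80 x 24 x 18 mm) of a smaller hex key in the same stand, the wrong size: to be left alone.
- bottle_mid (a point): Middle of a white squeeze bottle, 56 mm across and 150 mm tall: to be left alone.
- jar_mid (a point): Middle of an amber paint jar, 60 mm across and 65 mm tall: to be left alone.
Things that resemble listed ones, but are neither listed nor needed, are in the scene too. Leave any turquoise look-alike of the part that bears key_grip alone.

How it is judged:
On the way, in this order (a step that is already met when the one before it is completed fails the run):
1. the spindle's flat faces squarely up at the setscrew (angle between spindle's own z axis and vertical below 0.08 rad), for 0.2 s.
2. the orange key is seated in the setscrew's socket (horizontal distance between key_tip and socket_mouth below 0.003 m and z of key_tip in the frame of socket_mouth below -0.011 m), for 0.2 s.
3. the screw is tightened on the spindle (contact force between setscrew and spindle above 40 N), for 0.2 s.
At the end, for the whole second after the job is handed in: The spindle's flat faces up within 0.06 rad, the setscrew still bears on it with over 8 N, and the orange key stands released in the socket, at least 11 mm deep, within 3 mm of its axis and 0.2 rad of upright (all of step 2 and angle between spindle's own z axis and vertical below 0.06 rad and contact force between setscrew and spindle above 8 N and angle between key_grip's own z axis and vertical below 0.2 rad); the robot touches nothing.
It fails at once if the screw is overtightened and marks the spindle (over 120 N) (contact force between setscrew and spindle above 120 N).
It fails at once if the small key is taken or knocked (distance of small_key_grip from where it was at the start of the episode above 0.03 m).
It fails at once if the bottle or the paint jar is pushed aside (distance of any of bottle_mid, jar_mid from where it was at the start of the episode above 0.04 m).
It fails at once if the key is forced into the screw (over 90 N) (contact force between key and setscrew above 90 N).
It also fails if it takes over 67 s, if anything falls off the work surface, if the arm or the gripper's body presses on something with over 40 N, if the wrist force passes 120 N, or if a joint passes its speed limit or range.

ROBOT

A 6-joint arm with a two-finger parallel gripper is mounted at the origin on the work surface. World frame = base frame: x ahead of the robot, y to its left, z up, the work surface at z = 0. Lengths are in m, angles in rad, forces in N, time in s.
With the tool pointing down it reaches from about 0.4 to 0.925 m from the base axis. Payload 12.5 kg.
Tool frame: the origin (TCP) lies midway between the tips of the shut fingers; the grasp point (between the pads) lies 19 mm behind it; z points along the fingers, x is the direction in which the jaws open and shut, and the axes are right-handed (so a half turn about z gives the same grasp; the last joint's range is limited). The gripper opens to 95 mm and grips with 3 to 60 N. Pads are 20 mm wide; open, the fingers measure 119 mm over their backs; the gripper's body (75 mm by 180 mm) begins 59 mm behind the grasp point.
Start: joints at [-1.255, 0.491, 1.559, -0, 1.092, -0.106], TCP at [0.256, -0.57, 0.215] pointing down, gripper open.
Joint ranges: [-3.1, 3.1], [-0.84, 2.19], [0.05, 2.79], [-1.13, 4.28], [0.06, 2.93], [-2.69, 2.69]. Speed limits (rad/s): [2.22, 2.22, 2.79, 3.14, 3.14, 3.14].

INTERFACE

Orientations are given as a unit quaternion [x, y, z, w].
In Python, from plant import * gives the robot as it stands. The module is installed in compiled form; this text tells all that it offers.
- The arm moves only by the tool jog_arm, never from a script. Its arguments are lists of equal length, an entry for each row: "jaw": the finger opening in mm, from 0 to 95.1; "offset": the shift along the tool's x, y, z in mm, a list of three; "twist": the turn about the tool's z in rad. A call has exactly 5 rows; each row shifts and turns the commanded pose from where the row before left it, along the tool's axes as they then stand; what a row does not reach is not made up. A row lasts 1/12 s, in which the tool goes at most 41.7 mm and 7.16 degrees, less where a joint would pass 70% of its speed; a pose out of reach is approached as far as the arm can. A call is refused whole if a number of a shift passes 41.7 or a number of a turn 0.125, either way. A call with a gripper value outside its range is refused whole. The fingers move at their own pace and stop on an object; "squeeze" is the grip in N (left out, the last holds). Time passes only in rows, so rows that do not move let the fingers close, or fill a call up. It gives the time, the measured TCP pose, the force and the opening at its end, in the units of the state.
- read_state(): the state, without advancing time (a new reading comes with each control period).
- camera(name): name is "scene" or "side" or "wrist"; returns a dict with "color" (480x640x3 uint8, blue, green, red), "range_z" (480x640 float32, m along the optical axis (not along the pixel's ray), 0 where there is no reading), "camera_matrix" (3x3 intrinsics, pixels), "D" ([k1, k2, p1, p2, k3] as OpenCV has them; the pictures are not rectified), "position" and "orientation" of the camera in the world; the wrist camera has in their place "T_tool_cam" (4x4, takes a point from camera to tool coordinates, whose origin is the TCP and whose axes are the tool frame's). Camera axes: x right, y up, looking along -z (the intrinsics and any distortion apply to the point x, -y, -z); pixel columns grow to the right and rows downward; lengths in m; the calibration is good to about 2 mm. A picture is of the moment at which its call begins: read the wrist's pose just before it.
- sign_off(): hands the job in, once; it reports no verdict.
The state is a dict: "clock": time; "joint_positions": joint angles; "dq": joint speeds; "effort": joint torques, N m; "tcp_pos": TCP position; "ee_rot": TCP orientation; "force": force on the tool from outside, world axes, zero at the start; "moment": the same for the moment, N m; "finger_gap": finger opening in m.
Only numpy, scipy, OpenCV 4.12 (cv2) and the standard library are available. Lean on these libraries where they do the work, as an engineer would, in place of code of your own. Each camera call takes 0.05 s, during which the arm holds its last target.

## Working session

There is one attempt and no reset: what is moved stays moved. The work goes in short steps, Python scripts to look and compute and a tool call to move; the robot and the scene stay as the last step left them, time stands still between calls to the robot, and variables do not carry over. Pictures are saved under pics/ and viewed, and the job is handed in when it is done.

Besides the shell and the picture viewer there is one more tool, called after "Request:" by a JSON object that holds its "fn" and its "kwargs", one argument or row to a line. jog_arm: Moves the arm, as the interface text tells. Its arguments: {"type":"object","properties":{"jaw":{"type":"array"},"offset":{"type":"array"},"twist":{"type":"array"},"squeeze":{"type":"number"}},"required":["jaw","offset","twist"]}

```bash
ls; mkdir -p pics; python3 - <<'E'
from plant import *
import cv2
s=read_state()
for k,v in s.items(): print(k,v)
for n in ["scene","side","wrist"]:
    c=camera(n); cv2.imwrite(f"pics/{n}0.png",c["color"])
    print(n,c["camera_matrix"],c["D"],c.get("position"),c.get("orientation"),c.get("T_tool_cam"))
E
```

```text
pics
clock 0.0
joint_positions [-1.25456774e+00  4.91568819e-01  1.55945632e+00  1.24794075e-06
  1.09169054e+00 -1.05574794e-01]
dq [-4.35146025e-04 -8.16897347e-04 -1.81964934e-04 -9.31340562e-05
 -1.07841033e-03 -4.77862526e-04]
effort [-1.55946823e-04 -6.12650084e+01 -2.58183521e+01  6.92353863e-02
  4.81873623e-02 -1.11939901e-04]
tcp_pos [ 0.25583788 -0.56997031  0.21405363]
ee_rot [ 8.39465743e-01 -5.43412321e-01 -4.36244771e-04 -3.53537660e-04]
force [-0.26140085  0.15738085 -0.36201696]
moment [-0.01094107  0.03428737  0.01084203]
finger_gap 0.09496928835887042
scene [[460.42707131   0.         320.40128683]
 [  0.         460.42707131 240.42595824]
 [  0.           0.           1.        ]] [-0.1175485  0.         0.         0.         0.       ] [1.02260514 0.15639875 0.76495374] [0.24065691 0.23595755 0.67606484 0.65524393] None
side [[473.59456378   0.         322.9004637 ]
 [  0.         473.59456378 237.28252146]
 [  0.           0.           1.        ]] [-0.05325308  0.          0.          0.          0.        ] [ 0.46087367 -0.42536216  0.48910592] [ 0.48194807 -0.02424278 -0.06397355  0.87352489] None
wrist [[349.65320806   0.         325.95696655]
 [  0.         349.65320806 230.51423132]
 [  0.           0.           1.        ]] [-0.04008236  0.          0.          0.          0.        ] None None [[ 9.99999525e-01 -1.75874671e-04 -9.58564835e-04 -2.54549039e-04]
 [-4.19283362e-04 -9.65540457e-01 -2.60252665e-01 -7.42582084e-02]
 [-8.79761277e-04  2.60252943e-01 -9.65540072e-01 -1.69397902e-01]
 [ 0.00000000e+00  0.00000000e+00  0.00000000e+00  1.00000000e+00]]
```

View pics/scene0.png

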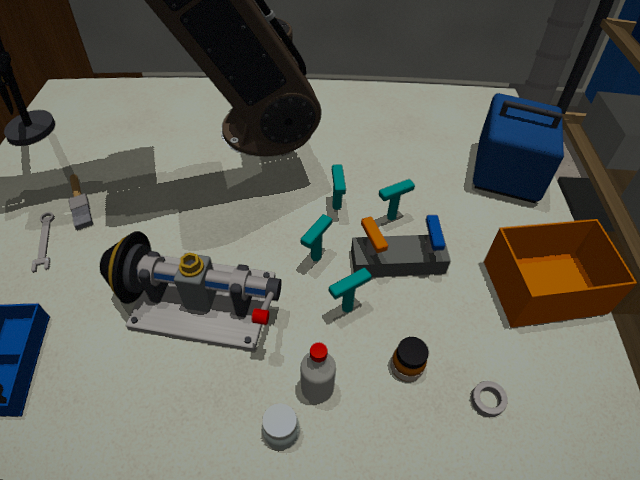

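View pics/side0.png

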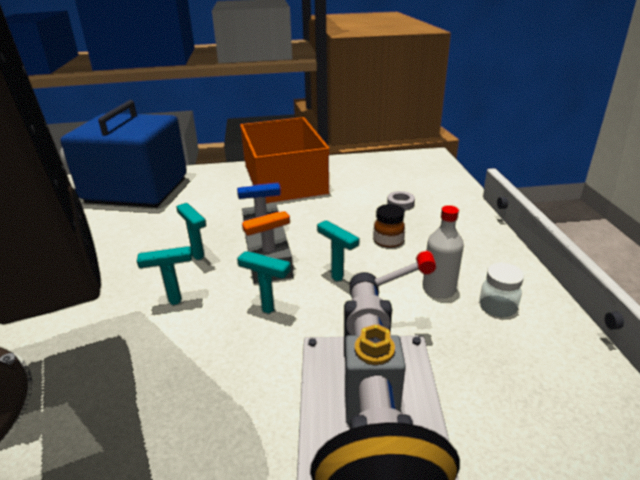

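View pics/wrist0.png

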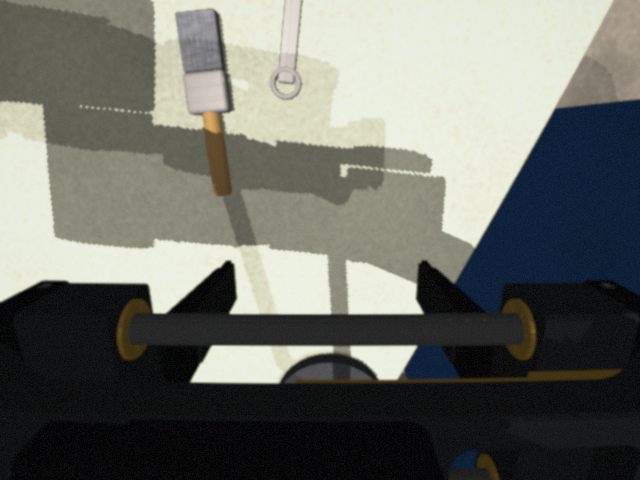

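The scene picture shows the fixture at (200,290), with the knob at (261,316) and the socket at (191,264). The orange key is at (374,234) and the blue one at (435,232), with turquoise look-alikes around them. The side picture shows the socket at (375,343), the knob at (426,263) and the orange handle at (266,223). Next I'll measure these in 3D.

```bash
cat > h.py <<'E'
from plant import *
import cv2, numpy as np
from scipy.spatial.transform import Rotation as R
def pose(c,s=None):
    if "T_tool_cam" in c:
        T=np.eye(4);T[:3,:3]=R.from_quat(s["ee_rot"]).as_matrix();T[:3,3]=s["tcp_pos"]
        return T@c["T_tool_cam"]
    T=np.eye(4);T[:3,:3]=R.from_quat(c["orientation"]).as_matrix();T[:3,3]=c["position"];return T
def cloud(c,s=None):
    h,w=c["range_z"].shape
    u,v=np.meshgrid(np.arange(w),np.arange(h))
    p=cv2.undistortPoints(np.stack([u,v],-1).reshape(-1,1,2).astype(np.float64),c["camera_matrix"],c["D"]).reshape(h,w,2)
    z=c["range_z"].astype(float)
    P=np.stack([p[...,0]*z,-p[...,1]*z,-z],-1)
    T=pose(c,s); W=P@T[:3,:3].T+T[:3,3]; W[z==0]=np.nan
    return W
def ray(c,uv,s=None):
    p=cv2.undistortPoints(np.array([[uv]],float),c["camera_matrix"],c["D"])[0,0]
    T=pose(c,s); d=T[:3,:3]@np.array([p[0],-p[1],-1.]); return T[:3,3],d
def atz(c,uv,z,s=None):
    o,d=ray(c,uv,s); return o+d*(z-o[2])/d[2]
def proj(c,X,s=None):
    T=np.linalg.inv(pose(c,s)); X=np.atleast_2d(X)@T[:3,:3].T+T[:3,3]
    X=X*[1,-1,-1]
    return cv2.projectPoints(X,np.zeros(3),np.zeros(3),c["camera_matrix"],c["D"])[0].reshape(-1,2)
def hsv(c): return cv2.cvtColor(c["color"],cv2.COLOR_BGR2HSV)
E
python3 - <<'E'
from h import *
import pickle
for n,box in [("scene",(100,210,460,420)),("side",(220,170,520,480))]:
    c=camera(n); pickle.dump(c,open(f"{n}0.pkl","wb"))
    W=cloud(c); H=hsv(c)
    x0,y0,x1,y1=box
    m=np.zeros(H.shape[:2],bool); m[y0:y1,x0:x1]=1
    hh,ss,vv=[H[...,i].astype(int) for i in range(3)]
    for name,mm in dict(red=((hh<4)|(hh>176))&(ss>180)&(vv>90),orange=(hh>5)&(hh<16)&(ss>180)&(vv>140),blue=(hh>105)&(hh<125)&(ss>160)&(vv>60),yel=(hh>17)&(hh<30)&(ss>150)).items():
        mm=mm&m&(W[...,2]>0.02)
        k,lab,st,ce=cv2.connectedComponentsWithStats(mm.astype(np.uint8))
        for i in range(1,k):
            if st[i,4]>25:
                q=W[lab==i]; print(n,name,st[i],np.round(np.nanmedian(q,0),4),np.round(np.nanmin(q,0),4),np.round(np.nanmax(q,0),4))
    C=c["color"][y0:y1,x0:x1]; f=min(800/C.shape[1],600/C.shape[0])
    cv2.imwrite(f"pics/{n}1.png",cv2.resize(C,None,fx=f,fy=f,interpolation=cv2.INTER_CUBIC)); print(f)
E
```

```text
scene red [252 309  17  14 183] [0.6612 0.0618 0.1356] [0.6475 0.05   0.1275] [0.6693 0.0741 0.1391]
scene red [310 343  17  15 208] [0.724  0.1554 0.1501] [0.7121 0.1435 0.1472] [0.7358 0.167  0.1528]
scene orange [362 219  26  29  52] [0.4695 0.2507 0.1016] [0.4202 0.2325 0.0993] [0.4908 0.2776 0.104 ]
scene blue [427 215  18  32 181] [0.4487 0.3706 0.1024] [0.4036 0.3607 0.0963] [0.482  0.386  0.1058]
scene blue [154 273  20   8  88] [ 0.565  -0.1247  0.0929] [ 0.5597 -0.1435  0.0869] [ 0.57   -0.1063  0.0986]
scene blue [205 281  23   8 101] [ 0.5786 -0.0259  0.0928] [ 0.5735 -0.0476  0.086 ] [ 0.5828 -0.007   0.0992]
scene blue [245 287  20   8  96] [0.588  0.0411 0.093 ] [0.583  0.0248 0.0875] [0.5935 0.0588 0.1   ]
scene yel [108 237  18  58 212] [ 0.5709 -0.2065  0.1339] [ 0.5191 -0.2211  0.0916] [ 0.6083 -0.1933  0.1488]
scene yel [179 253  25  24 399] [ 0.565  -0.0676  0.129 ] [ 0.5411 -0.0917  0.1166] [ 0.5803 -0.049   0.139 ]
2.2222222222222223
side red [442 206  16  15 133] [0.7201 0.1501 0.1495] [0.7094 0.1409 0.1371] [0.7319 0.1652 0.1514]
side red [417 251  18  21 265] [0.6542 0.0528 0.134 ] [0.644  0.0473 0.079 ] [0.6971 0.1525 0.1386]
side orange [243 212  46  17 394] [0.4488 0.2518 0.1026] [0.4094 0.2306 0.0438] [0.4884 0.3774 0.105 ]
side blue [238 184  41  14 420] [0.4423 0.3644 0.101 ] [0.4043 0.3577 0.0896] [0.4785 0.3835 0.105 ]
side blue [389 383   5  25  55] [ 0.5661 -0.115   0.0926] [ 0.5627 -0.1302  0.0883] [ 0.5698 -0.0999  0.0962]
side yel [ 355  325   40   39 1111] [ 0.556  -0.0806  0.128 ] [ 0.536  -0.093   0.0725] [ 0.5944 -0.0008  0.1387]
side yel [ 314  435  144   45 2827] [ 0.5352 -0.203   0.1352] [ 0.4775 -0.2163  0.0826] [ 0.6026 -0.1863  0.1487]
1.935483870967742
```

View pics/scene1.png

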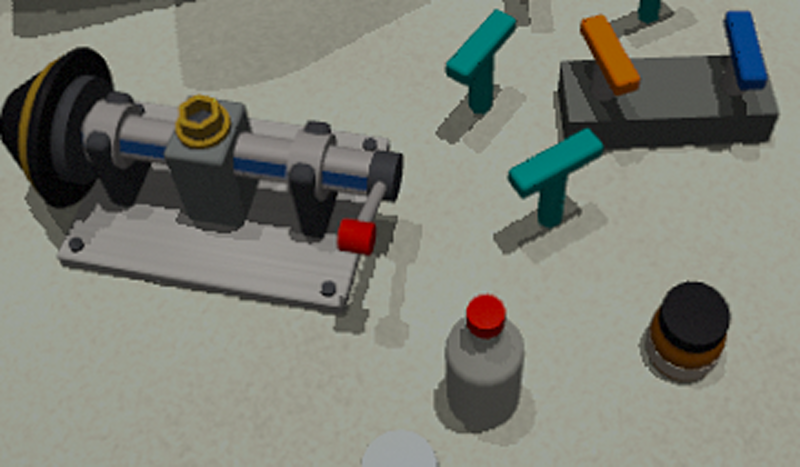

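View pics/side1.png

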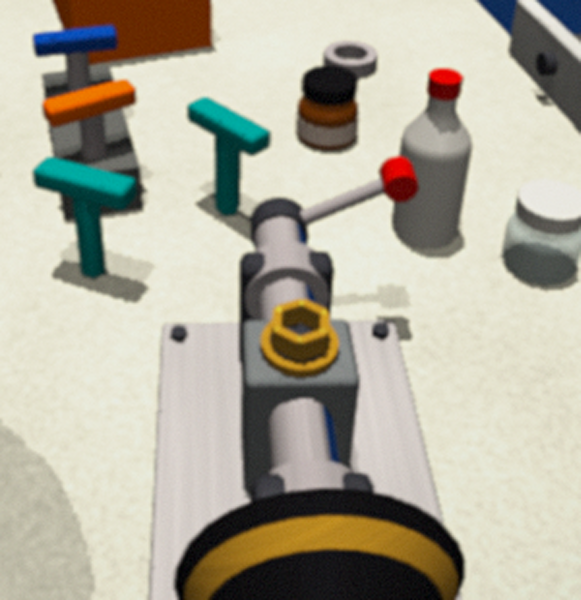

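```bash
python3 - <<'E'
from h import *
import pickle
S=pickle.load(open("scene0.pkl","rb"));D=pickle.load(open("side0.pkl","rb"))
for uv in [(128,328),(254,347.5),(275,273)]: print("plate scene",atz(S,uv,0.016))
for uv in [(304.5,338),(425,336.5)]: print("plate side",atz(D,uv,0.016))
for n,c,b in [("scene",S,(165,240,220,290)),("side",D,(340,315,410,375))]:
    C=c["color"][b[1]:b[3],b[0]:b[2]]; cv2.imwrite(f"pics/{n}2.png",cv2.resize(C,None,fx=10,fy=10,interpolation=cv2.INTER_CUBIC))
E
```

```text
plate scene [ 0.63072385 -0.19725411  0.016     ]
plate scene [0.65814656 0.04123074 0.016     ]
plate scene [0.49486637 0.06473975 0.016     ]
plate side [0.49175483 0.05970173 0.016     ]
plate side [0.65901116 0.03601462 0.016     ]
```

View pics/scene2.png

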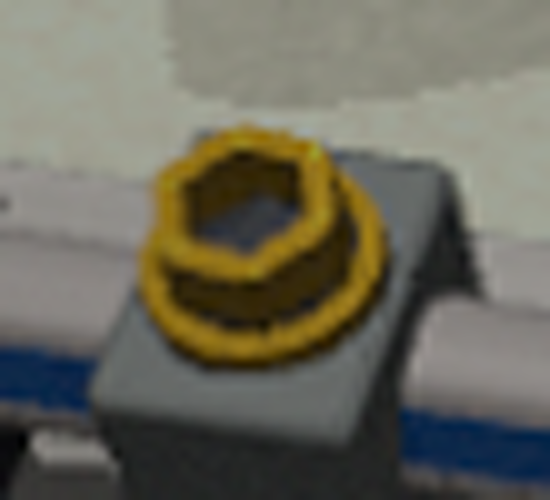

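View pics/side2.png

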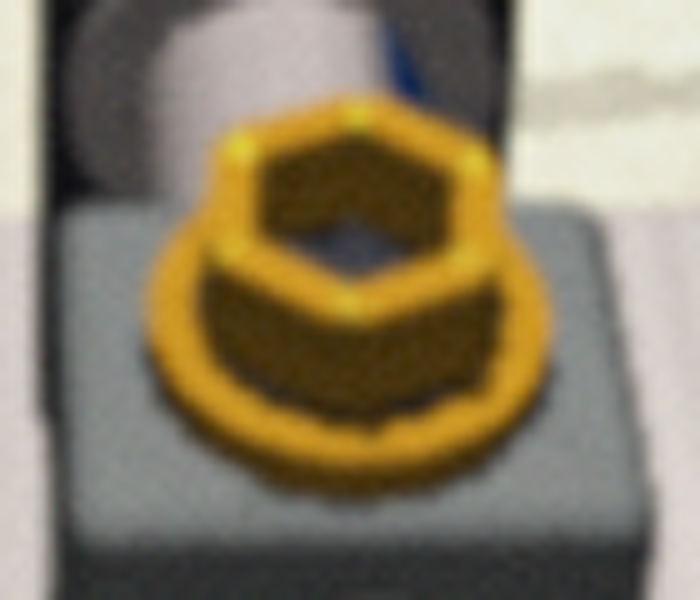

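```bash
python3 - <<'E'
from h import *
import pickle
from scipy.optimize import least_squares
S=pickle.load(open("scene0.pkl","rb"));D=pickle.load(open("side0.pkl","rb"))
for n,c in [("scene",S),("side",D)]:
    W=cloud(c);H=hsv(c)
    m=(H[...,0]>17)&(H[...,0]<32)&(H[...,1]>120)&(np.abs(W[...,0]-.565)<.035)&(np.abs(W[...,1]+.08)<.035)
    z=W[...,2][m]; print(n,np.histogram(z,bins=np.arange(.112,.146,.002)))
sd=np.array([(357,112),(470,160),(470,258),(348,303),(228,245),(240,150)],float)
sd=(sd+.5)/10-.5+[340,315]
for z in (.136,.138,.140):
    P=np.array([atz(D,uv,z) for uv in sd]); c=P.mean(0); d=P-c
    a=np.degrees(np.arctan2(d[:,1],d[:,0])); print(z,c.round(4),np.linalg.norm(d,axis=1).round(4),a.round(1),((a+360)%60).round(1))
sc=np.array([(250,138),(315,155),(325,215),(250,265),(168,245),(168,180)],float)
sc=(sc+.5)/10-.5+[165,240]
for z in (.136,.138,.140):
    P=np.array([atz(S,uv,z) for uv in sc]); c=P.mean(0); d=P-c
    a=np.degrees(np.arctan2(d[:,1],d[:,0])); print(z,c.round(4),np.linalg.norm(d,axis=1).round(4),((a+360)%60).round(1))
E
```

```text
scene (array([ 0,  0,  9, 41, 83, 31, 22, 18, 28, 24, 17, 48, 88,  8,  0,  0]), array([0.112, 0.114, 0.116, 0.118, 0.12 , 0.122, 0.124, 0.126, 0.128,
       0.13 , 0.132, 0.134, 0.136, 0.138, 0.14 , 0.142, 0.144]))
side (array([  0,   8,  31,  63, 251, 101,  62,  60,  69,  75,  64, 130, 218,
        11,   0,   0]), array([0.112, 0.114, 0.116, 0.118, 0.12 , 0.122, 0.124, 0.126, 0.128,
       0.13 , 0.132, 0.134, 0.136, 0.138, 0.14 , 0.142, 0.144]))
0.136 [ 0.5575 -0.0703  0.136 ] [0.014  0.0145 0.0142 0.0145 0.0147 0.014 ] [  74.9   17.7  -43.6 -104.6 -164.4  135.5] [14.9 17.7 16.4 15.4 15.6 15.5]
0.138 [ 0.5569 -0.0723  0.138 ] [0.014  0.0144 0.0141 0.0144 0.0146 0.0139] [  74.9   17.7  -43.6 -104.6 -164.4  135.5] [14.9 17.7 16.4 15.4 15.6 15.5]
0.14 [ 0.5564 -0.0743  0.14  ] [0.0139 0.0144 0.014  0.0144 0.0145 0.0138] [  74.9   17.7  -43.6 -104.6 -164.4  135.5] [14.9 17.7 16.4 15.4 15.6 15.5]
0.136 [ 0.5572 -0.0706  0.136 ] [0.0134 0.0142 0.0146 0.0143 0.0154 0.0149] [ 8.7 14.7 19.1 14.3 11.7 16.1]
0.138 [ 0.5586 -0.0699  0.138 ] [0.0134 0.0142 0.0146 0.0142 0.0153 0.0149] [ 8.7 14.7 19.1 14.3 11.7 16.1]
0.14 [ 0.5601 -0.0692  0.14  ] [0.0133 0.0141 0.0145 0.0142 0.0153 0.0148] [ 8.7 14.7 19.1 14.3 11.7 16.1]
```

Both pictures show the hexagon clearly. Its corners lie about 16° (mod 60°) in the world frame, with the mouth near (0.557, -0.070, 0.137) and the fixture yawed about -8°. Now I'll refine the knob and the key handle.

```bash
cat >> h.py <<'E'
def tri(obs):
    A=np.zeros((3,3));b=np.zeros(3)
    for c,uv,s in obs:
        o,d=ray(c,uv,s);d=d/np.linalg.norm(d);M=np.eye(3)-np.outer(d,d);A+=M;b+=M@o
    X=np.linalg.solve(A,b); return X,[np.round(proj(c,X,s)[0]-uv,1) for c,uv,s in obs]
def mask(c,lo,hi,smin,vmin,box):
    H=hsv(c); x0,y0,x1,y1=box
    m=(H[...,0]>=lo)&(H[...,0]<=hi)&(H[...,1]>smin)&(H[...,2]>vmin)
    q=np.zeros_like(m);q[y0:y1,x0:x1]=m[y0:y1,x0:x1];return q
E
python3 - <<'E'
from h import *
import pickle
S=pickle.load(open("scene0.pkl","rb"));D=pickle.load(open("side0.pkl","rb"))
def bb(m):
    v,u=np.nonzero(m); return (u.min()+u.max())/2,(v.min()+v.max())/2,u.mean(),v.mean(),len(u)
r1=bb(mask(S,0,4,150,60,(245,300,275,330)));r2=bb(mask(D,0,4,150,60,(410,245,440,280)))
print(r1,r2,tri([(S,r1[:2],None),(D,r2[:2],None)]))
print(tri([(S,r1[2:4],None),(D,r2[2:4],None)]))
m1=mask(S,4,18,140,50,(355,210,395,255));m2=mask(D,4,18,140,50,(235,205,295,240))
o1=bb(m1);o2=bb(m2);print(o1,o2,tri([(S,o1[2:4],None),(D,o2[2:4],None)]))
# handle angle: top plane pixels
for c,m in((S,m1),(D,m2)):
    v,u=np.nonzero(m); r=cv2.minAreaRect(np.stack([u,v],1).astype(np.float32)); b=cv2.boxPoints(r)
    P=np.array([atz(c,uv,.097)[:2] for uv in b])
    e=[P[(i+1)%4]-P[i] for i in range(4)]; e=max(e,key=np.linalg.norm); print(P.mean(0).round(4),np.linalg.norm(e),np.degrees(np.arctan2(e[1],e[0]))%180)
    Q=np.array([atz(c,(a,d),.097)[:2] for a,d in zip(u,v)]); w,V=np.linalg.eigh(np.cov(Q.T)); print("pca",Q.mean(0),np.sqrt(w),np.degrees(np.arctan2(V[1,1],V[0,1]))%180)
    W=cloud(c)[m]; W=W[W[:,2]>.099]; w,V=np.linalg.eigh(np.cov(W[:,:2].T)); print("cloud",W.mean(0).round(4),np.sqrt(w),np.degrees(np.arctan2(V[1,1],V[0,1]))%180)
for n,c,b in [("scene",S,(350,210,455,280)),("side",D,(230,175,310,285))]:
    C=c["color"][b[1]:b[3],b[0]:b[2]]; f=min(800/C.shape[1],600/C.shape[0]);print(f); cv2.imwrite(f"pics/{n}3.png",cv2.resize(C,None,fx=f,fy=f,interpolation=cv2.INTER_CUBIC))
E
```

```text
(np.float64(260.0), np.float64(316.0), np.float64(259.62666666666667), np.float64(315.74666666666667), 225) (np.float64(426.0), np.float64(262.0), np.float64(425.99375), np.float64(261.56875), 320) (array([0.65715849, 0.06149808, 0.12643446]), [array([-0.1,  0.1]), array([-0.2, -0.1])])
(array([0.65707319, 0.06107665, 0.12732359]), [array([-0. ,  0.1]), array([-0.1, -0. ])])
(np.float64(374.0), np.float64(234.5), np.float64(374.00804828973844), np.float64(234.5030181086519), 497) (np.float64(265.5), np.float64(222.5), np.float64(265.0615835777126), np.float64(222.20821114369502), 682) (array([0.45070353, 0.25610393, 0.09334844]), [array([ 0.3, -0.7]), array([0.6, 0.6])])
[0.4537 0.2544] 0.08905746932529902 20.030960682076202
pca [0.45514867 0.25481601] [0.00792859 0.02465934] 18.79220651460946
cloud [0.4552 0.2549 0.1023] [0.00648424 0.02293902] 21.11220331139208
[0.452  0.2535] 0.08425615975006527 22.229763494467967
pca [0.44999577 0.25214674] [0.01329152 0.02234303] 27.598469826733407
cloud [0.4498 0.2505 0.1023] [0.00658778 0.02213497] 20.849357072743828
7.619047619047619
5.454545454545454
```

View pics/scene3.png

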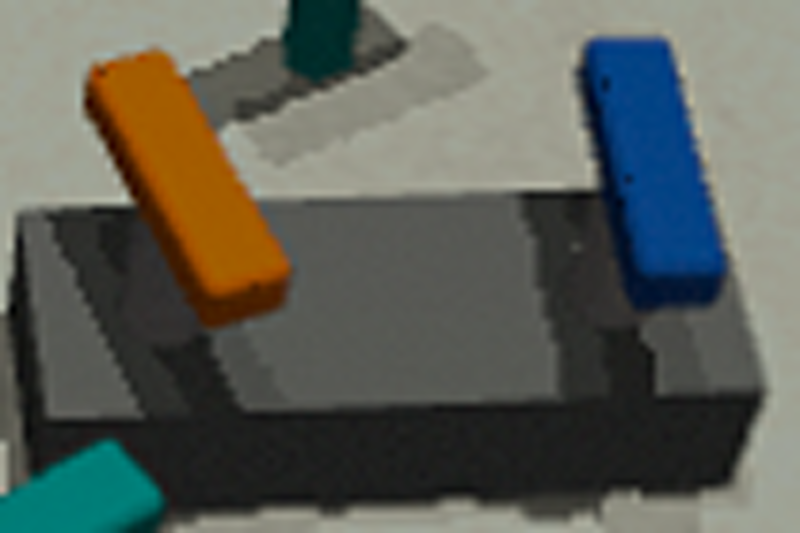

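View pics/side3.png

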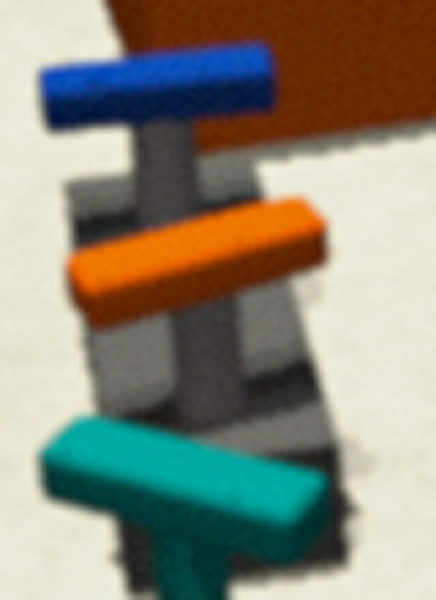

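```bash
cat >> h.py <<'E'
def phi(s): 
    X=R.from_quat(s["ee_rot"]).as_matrix(); return np.degrees(np.arctan2(X[1,0],X[0,0])), X
def plan(s,target,ang,n,tilt=False):
    """rows: offsets (tool axes before each row's twist) and twists to reach target TCP and tool-x angle (deg)"""
    f0,X=phi(s); d=(ang-f0+180)%360-180; 
    t=-np.radians(d)/n; dp=(np.array(target)-s["tcp_pos"])*1000/n
    out=[]
    for k in range(n):
        M=X@R.from_euler("z",t*k).as_matrix(); out.append(np.round(M.T@dp,1).tolist())
    print("from",s["tcp_pos"].round(4),round(f0,2),"twist/row",round(t,4)); 
    for i in range(0,n,5): print(out[i:i+5])
E
python3 - <<'E'
from h import *
s=read_state(); plan(s,[.657,.0613,.2141],77.4,20)
E
```

```text
from [ 0.2559 -0.5701  0.2144] -65.83 twist/row -0.125
[[-20.6, -31.2, 0.0], [-16.5, -33.5, 0.0], [-12.2, -35.3, 0.0], [-7.7, -36.6, 0.0], [-3.1, -37.3, 0.0]]
[[1.6, -37.4, 0.0], [6.2, -36.9, 0.0], [10.8, -35.8, 0.0], [15.1, -34.2, 0.0], [19.3, -32.0, 0.0]]
[[23.1, -29.4, 0.0], [26.6, -26.3, 0.0], [29.7, -22.8, 0.0], [32.3, -18.9, 0.0], [34.4, -14.7, 0.0]]
[[36.0, -10.3, 0.0], [37.0, -5.7, 0.0], [37.4, -1.1, 0.0], [37.2, 3.6, 0.0], [36.5, 8.2, 0.0]]
```

Request:
{"fn": "jog_arm", "kwargs": {
  "jaw": [95,95,95,95,95],
  "offset": [
    [-20.6,-31.2,0],
    [-16.5,-33.5,0],
    [-12.2,-35.3,0],
    [-7.7,-36.6,0],
    [-3.1,-37.3,0]
  ],
  "twist": [-0.125,-0.125,-0.125,-0.125,-0.125]
}}

```text
clock: 0.67
tcp_pos: [0.3567, -0.4109, 0.2146]
ee_rot: [0.967, -0.256, 0.0, -0.0]
force: [0.5, -1.6, -0.3]
finger_gap: 0.0956
```

Request:
{"fn": "jog_arm", "kwargs": {
  "jaw": [80,70,60,50,50],
  "offset": [
    [1.6,-37.4,0],
    [6.2,-36.9,0],
    [10.8,-35.8,0],
    [15.1,-34.2,0],
    [19.3,-32.0,0]
  ],
  "twist": [-0.125,-0.125,-0.125,-0.125,-0.125]
}}

```text
clock: 1.08
tcp_pos: [0.4571, -0.253, 0.2147]
ee_rot: [0.999, 0.053, 0.0, 0.0]
force: [0.2, -0.5, 0.7]
finger_gap: 0.0671
```

Request:
{"fn": "jog_arm", "kwargs": {
  "jaw": [50,50,50,50,50],
  "offset": [
    [23.1,-29.4,0],
    [26.6,-26.3,0],
    [29.7,-22.8,0],
    [32.3,-18.9,0],
    [34.4,-14.7,0]
  ],
  "twist": [-0.125,-0.125,-0.125,-0.125,-0.125]
}}

```text
clock: 1.5
tcp_pos: [0.5574, -0.0949, 0.2147]
ee_rot: [0.934, 0.358, 0.0, 0.0]
force: [0.7, 0.2, 0.2]
finger_gap: 0.0503
```

Request:
{"fn": "jog_arm", "kwargs": {
  "jaw": [50,50,50,50,50],
  "offset": [
    [36.0,-10.3,0],
    [37.0,-5.7,0],
    [37.4,-1.1,0],
    [37.2,3.6,0],
    [36.5,8.2,0]
  ],
  "twist": [-0.125,-0.125,-0.125,-0.125,-0.125]
}}

```text
clock: 1.92
tcp_pos: [0.6577, 0.063, 0.2145]
ee_rot: [0.778, 0.628, -0.0, -0.0]
force: [0.6, -0.7, 0.2]
finger_gap: 0.0501
```

```bash
python3 - <<'E'
from h import *
s=read_state(); c=camera("wrist"); cv2.imwrite("pics/w1.png",c["color"])
print(proj(c,[.657,.0613,.1268],s)); m=mask(c,0,4,150,60,(0,0,640,480));v,u=np.nonzero(m);print(u.min(),u.max(),v.min(),v.max(),len(u))
plan(s,[.657,.0613,.108],82,5)
E
```

```text
[[322.63248038 233.86084457]]
309 470 219 283 852
from [0.6577 0.063  0.2145] 77.77 twist/row -0.0148
[[-0.4, -0.1, 21.3], [-0.4, -0.1, 21.3], [-0.4, -0.1, 21.3], [-0.4, -0.1, 21.3], [-0.4, -0.1, 21.3]]
```

View pics/w1.png

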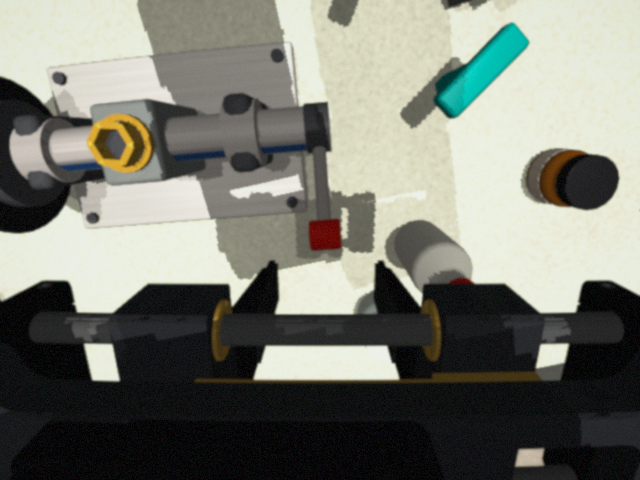

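Request:
{"fn": "jog_arm", "kwargs": {
  "jaw": [50,50,50,50,50],
  "offset": [
    [0,0,21.3],
    [0,0,21.3],
    [0,0,21.3],
    [0,0,21.3],
    [0,0,21.3]
  ],
  "twist": [-0.015,-0.015,-0.015,-0.015,-0.015]
}}

```text
clock: 2.38
tcp_pos: [0.6569, 0.0612, 0.1071]
ee_rot: [0.756, 0.654, -0.0, 0.0]
force: [0.8, -0.4, 0.4]
finger_gap: 0.0503
```

Request:
{"fn": "jog_arm", "kwargs": {
  "jaw": [40,30,20,20,20],
  "offset": [
    [0,0,0],
    [0,0,0],
    [0,0,0],
    [0,0,0],
    [0,0,0]
  ],
  "twist": [0,0,0,0,0],
  "squeeze": 20
}}

```text
clock: 2.8
tcp_pos: [0.6578, 0.0622, 0.1096]
ee_rot: [0.757, 0.654, 0.002, 0.0]
force: [-0.6, -1.8, 2.0]
finger_gap: 0.0238
```

```bash
python3 - <<'E'
from h import *
s=read_state(); print({k:np.round(v,3) for k,v in s.items()})
c=camera("wrist"); cv2.imwrite("pics/w2.png",c["color"])
f,X=phi(s);print(f)
a0=1.088; ex=np.array([np.cos(np.radians(-8)),np.sin(np.radians(-8)),0])
prev=None
n=20
for k in range(n+1):
    a=a0*(1-k/n); p=ex*np.sin(a)*90+np.array([0,0,90*np.cos(a)])
    if prev is not None: print(k,(X.T@(p-prev)).round(1).tolist())
    prev=p
E
```

```text
{'clock': np.float64(2.8), 'joint_positions': array([-0.006,  0.65 ,  1.569,  0.002,  0.92 , -1.433]), 'dq': array([ 0.001,  0.   , -0.003, -0.007, -0.002, -0.004]), 'effort': array([ -5.354, -67.592, -22.243,  -1.296,   0.435,   0.214]), 'tcp_pos': array([0.658, 0.062, 0.11 ]), 'ee_rot': array([0.757, 0.654, 0.002, 0.   ]), 'force': array([-0.641, -1.811,  2.   ]), 'moment': array([-0.273, -0.185,  0.217]), 'finger_gap': np.float64(0.024)}
81.66817989765565
1 [-0.0, -2.4, -4.3]
2 [-0.0, -2.6, -4.1]
3 [-0.0, -2.8, -4.0]
4 [-0.0, -3.0, -3.8]
5 [-0.0, -3.2, -3.7]
6 [-0.0, -3.4, -3.5]
7 [-0.0, -3.6, -3.3]
8 [-0.0, -3.8, -3.1]
9 [-0.0, -4.0, -2.9]
10 [-0.0, -4.1, -2.7]
11 [-0.0, -4.2, -2.4]
12 [-0.0, -4.4, -2.2]
13 [-0.0, -4.5, -2.0]
14 [-0.0, -4.6, -1.7]
15 [-0.0, -4.7, -1.5]
16 [-0.0, -4.7, -1.2]
17 [-0.0, -4.8, -0.9]
18 [-0.0, -4.8, -0.7]
19 [-0.0, -4.9, -0.4]
20 [-0.0, -4.9, -0.1]
```

View pics/w2.png

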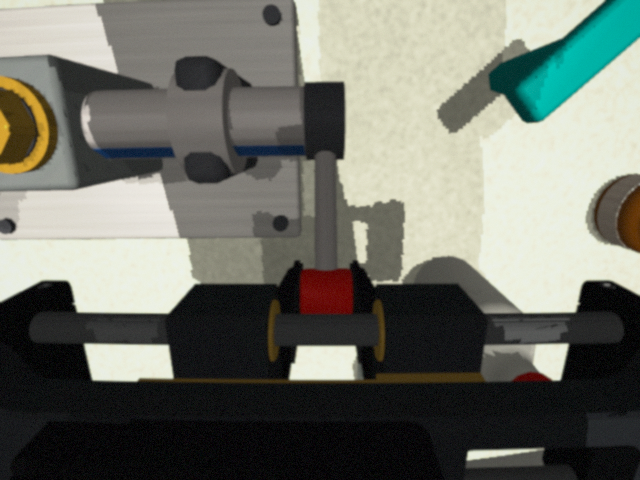

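Request:
{"fn": "jog_arm", "kwargs": {
  "jaw": [20,20,20,20,20],
  "offset": [
    [0,-2.4,-4.3],
    [0,-2.6,-4.1],
    [0,-2.8,-4.0],
    [0,-3.0,-3.8],
    [0,-3.2,-3.7]
  ],
  "twist": [0,0,0,0,0]
}}

```text
clock: 3.27
tcp_pos: [0.6434, 0.0641, 0.1287]
ee_rot: [0.756, 0.654, 0.001, 0.0]
force: [1.9, 5.6, -6.1]
finger_gap: 0.0237
```

Request:
{"fn": "jog_arm", "kwargs": {
  "jaw": [20,20,20,20,20],
  "offset": [
    [0,-3.4,-3.5],
    [0,-3.6,-3.3],
    [0,-3.8,-3.1],
    [0,-4.0,-2.9],
    [0,-4.1,-2.7]
  ],
  "twist": [0,0,0,0,0]
}}

```text
clock: 3.68
tcp_pos: [0.6247, 0.0667, 0.1441]
ee_rot: [0.756, 0.654, 0.001, 0.0]
force: [2.6, 4.8, -6.7]
finger_gap: 0.0237
```

Request:
{"fn": "jog_arm", "kwargs": {
  "jaw": [20,20,20,20,20],
  "offset": [
    [0,-4.2,-2.4],
    [0,-4.4,-2.2],
    [0,-4.5,-2.0],
    [0,-4.6,-1.7],
    [0,-4.7,-1.5]
  ],
  "twist": [0,0,0,0,0]
}}

```text
clock: 4.1
tcp_pos: [0.6031, 0.0697, 0.1543]
ee_rot: [0.756, 0.654, 0.001, 0.001]
force: [4.5, 3.2, -4.9]
finger_gap: 0.0241
```

Request:
{"fn": "jog_arm", "kwargs": {
  "jaw": [20,20,20,20,20],
  "offset": [
    [0,-4.7,-1.2],
    [0,-4.8,-0.9],
    [0,-4.8,-0.7],
    [0,-4.9,-0.4],
    [0,-4.9,-0.1]
  ],
  "twist": [0,0,0,0,0]
}}

```text
clock: 4.52
tcp_pos: [0.5802, 0.0728, 0.1585]
ee_rot: [0.756, 0.654, 0.002, 0.002]
force: [6.1, 0.9, 2.8]
finger_gap: 0.0238
```

```bash
python3 - <<'E'
from h import *
s=read_state(); print({k:np.round(v,3) for k,v in s.items()})
import pickle
for n in("scene","side"):
    c=camera(n); pickle.dump(c,open(f"{n}1.pkl","wb")); cv2.imwrite(f"pics/{n}4.png",c["color"])
E
```

```text
{'clock': np.float64(4.517), 'joint_positions': array([ 0.012,  0.494,  1.727,  0.   ,  0.915, -1.414]), 'dq': array([ 0.017, -0.078,  0.137, -0.002, -0.067,  0.016]), 'effort': array([-3.1000e-01, -5.5653e+01, -1.8826e+01, -1.0000e-01,  1.9240e+00,
        3.7000e-02]), 'tcp_pos': array([0.58 , 0.073, 0.159]), 'ee_rot': array([0.756, 0.654, 0.002, 0.002]), 'force': array([6.131, 0.943, 2.786]), 'moment': array([ 0.178, -1.384,  0.011]), 'finger_gap': np.float64(0.024)}
```

View pics/side4.png

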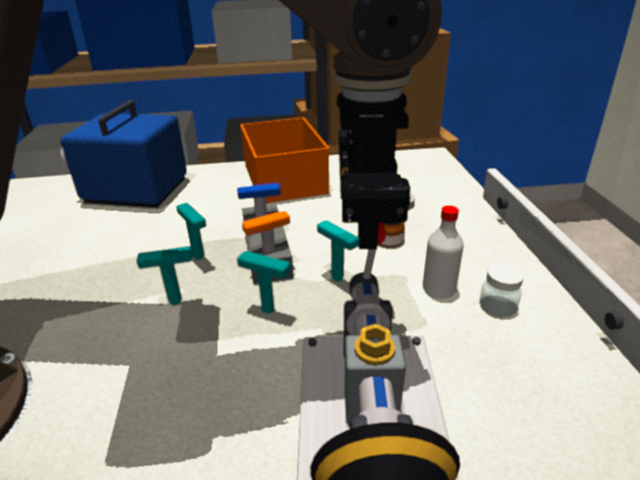

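View pics/scene4.png

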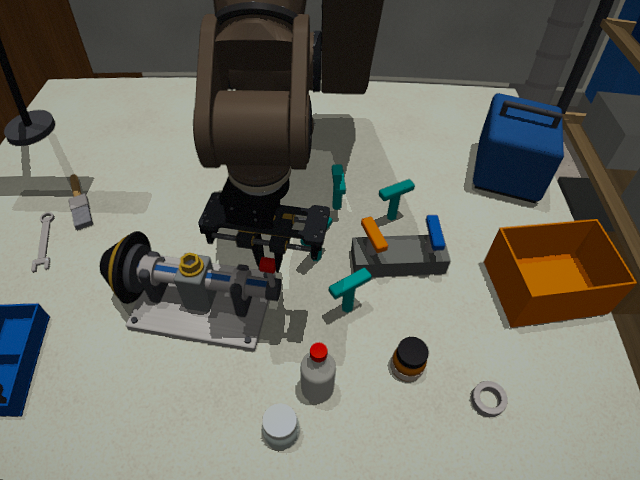

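Request:
{"fn": "jog_arm", "kwargs": {
  "jaw": [20,20,20,20,20],
  "offset": [
    [0,-0.5,0],
    [0,0,0],
    [0,0,0],
    [0,0,0],
    [0,0,0]
  ],
  "twist": [0,0,0,0,0]
}}

```text
clock: 5.03
tcp_pos: [0.5794, 0.0729, 0.1586]
ee_rot: [0.756, 0.654, 0.002, 0.001]
force: [1.6, 2.2, 8.7]
finger_gap: 0.0238
```

```bash
python3 - <<'E'
from h import *
import pickle
s=read_state(); print({k:np.round(v,4) for k,v in s.items() if k in("tcp_pos","force","clock")})
S=camera("scene");D=camera("side")
for n,c,b in [("scene",S,(235,235,300,305)),("side",D,(345,220,415,310))]:
    C=c["color"][b[1]:b[3],b[0]:b[2]]; f=int(min(800/C.shape[1],600/C.shape[0]));print(f); cv2.imwrite(f"pics/{n}5.png",cv2.resize(C,None,fx=f,fy=f,interpolation=cv2.INTER_CUBIC))
for c,b in((S,(235,235,300,305)),(D,(345,200,415,310))):
    m=mask(c,0,4,150,60,b);v,u=np.nonzero(m); print(u.min(),u.max(),v.min(),v.max(),proj(c,[.578,.0727,.175]).round(1))
# blue strips: centre vs predicted flat centreline
ey=np.array([np.sin(np.radians(8)),np.cos(np.radians(8)),0]);O=np.array([.5575,-.0705,.085])
for n,c in(("scene",S),("side",D)):
    m=mask(c,105,125,120,40,(150,250,300,310) if n=="scene" else (360,370,400,410)); W=cloud(c)[m]; W=W[W[:,2]>.08]-O
    ex=np.array([ey[1],-ey[0],0]); print(n,len(W),(W@ex).mean(),(W@ex).min(),(W@ex).max(),W[:,2].mean(),(W@ey).min(),(W@ey).max())
E
```

```text
{'clock': np.float64(5.0333), 'tcp_pos': array([0.5794, 0.0729, 0.1586]), 'force': array([1.6388, 2.2094, 8.6669])}
8
6
260 275 257 272 [[269.4 258.1]]
378 385 223 243 [[366.3 231.3]]
scene 360 0.002294815066262121 -0.0039400993608005525 0.008807860882539424 0.01602114800386097 -0.07251659733773187 0.1329720544611668
side 310 0.002467299640350236 -0.002783940934799206 0.007773134563534719 0.016070570338687074 -0.06447176012601886 -0.024230301984830584
```

View pics/side5.png

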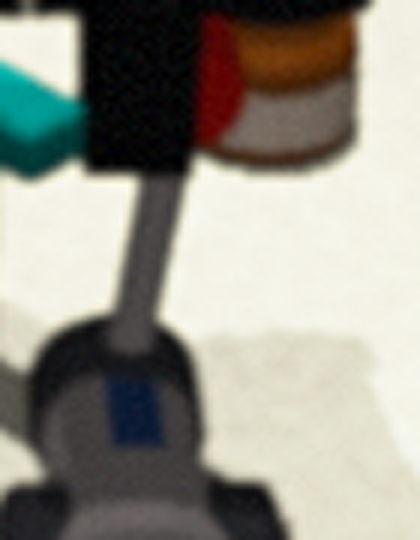

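```bash
cat >> h.py <<'E'
def knobat(a):
    ex=np.array([np.cos(np.radians(-8)),np.sin(np.radians(-8)),0])
    return np.array([.5781,.0725,.085])+.09*(np.sin(a)*ex+np.array([0,0,np.cos(a)]))
E
python3 - <<'E'
from h import *
S=camera("scene");D=camera("side");s=read_state()
for a in(0,.05,.1,.15,.2,.25): print(a,proj(S,knobat(a)).round(1),proj(D,knobat(a)).round(1),knobat(a).round(4))
f,X=phi(s);print((X.T@(knobat(.15)-s["tcp_pos"])).round(4))
E
```

```text
0 [[269.3 258.1]] [[366.4 231.4]] [0.5781 0.0725 0.175 ]
0.05 [[268.6 260.4]] [[370.  231.4]] [0.5826 0.0719 0.1749]
0.1 [[268.  262.7]] [[373.5 231.6]] [0.587  0.0712 0.1746]
0.15 [[267.4 265.1]] [[377.  231.9]] [0.5914 0.0706 0.174 ]
0.2 [[266.8 267.7]] [[380.5 232.4]] [0.5958 0.07   0.1732]
0.25 [[266.2 270.2]] [[383.9 233. ]] [0.6001 0.0694 0.1722]
[-0.0005  0.0123 -0.0154]
```

The lever still leans about 0.14 rad: the knob is at scene (267.5,264.5) and the blue strip sits 2.4 mm off centre. The pads slipped, so I'll regrasp centred and harder.

Request:
{"fn": "jog_arm", "kwargs": {
  "jaw": [40,40,40,40,40],
  "offset": [
    [0,0,0],
    [0,0,0],
    [0,6,1.5],
    [0,6,1.5],
    [0,0,0]
  ],
  "twist": [0,0,0,0,0]
}}

```text
clock: 5.65
tcp_pos: [0.5908, 0.0707, 0.1531]
ee_rot: [0.757, 0.654, -0.0, 0.0]
force: [0.3, -0.8, 0.1]
finger_gap: 0.0397
```

Request:
{"fn": "jog_arm", "kwargs": {
  "jaw": [30,20,20,20,20],
  "offset": [
    [0,0,0],
    [0,0,0],
    [0,0,0],
    [0,0,0],
    [0,0,0]
  ],
  "twist": [0,0,0,0,0],
  "squeeze": 50
}}

```text
clock: 6.07
tcp_pos: [0.5897, 0.0715, 0.1535]
ee_rot: [0.756, 0.654, 0.0, -0.0]
force: [1.1, 4.7, -3.9]
finger_gap: 0.0237
```

Request:
{"fn": "jog_arm", "kwargs": {
  "jaw": [20,20,20,20,20],
  "offset": [
    [0,-3.2,-0.4],
    [0,-3.2,-0.3],
    [0,-3.2,-0.2],
    [0,-3.2,0],
    [0,0,0]
  ],
  "twist": [0,0,0,0,0]
}}

```text
clock: 6.48
tcp_pos: [0.5782, 0.0731, 0.1546]
ee_rot: [0.756, 0.654, 0.001, 0.001]
force: [6.7, 2.8, -6.3]
finger_gap: 0.0235
```

```bash
cat >> h.py <<'E'
def lean(S,D):
    for c,b in((S,(235,235,300,305)),(D,(345,200,415,310))):
        m=mask(c,0,4,150,60,b);v,u=np.nonzero(m); print("knob px",u.min(),u.max(),v.min(),v.max())
    ey=np.array([np.sin(np.radians(8)),np.cos(np.radians(8)),0]);O=np.array([.5575,-.0705,.085]);ex=np.array([ey[1],-ey[0],0])
    for n,c in(("scene",S),("side",D)):
        m=mask(c,105,125,120,40,(150,250,300,310) if n=="scene" else (360,370,400,410)); W=cloud(c)[m]; W=W[W[:,2]>.08]-O
        print(n,len(W),(W@ex).mean(),(W@ex).min(),(W@ex).max(),W[:,2].mean())
E
python3 - <<'E'
from h import *
s=read_state(); print({k:np.round(v,4) for k,v in s.items() if k in("tcp_pos","force","clock")})
lean(camera("scene"),camera("side"))
E
```

```text
{'clock': np.float64(6.4833), 'tcp_pos': array([0.5782, 0.0731, 0.1546]), 'force': array([ 6.69  ,  2.8325, -6.3034])}
knob px 261 275 252 267
knob px 377 377 236 236
scene 340 0.0005378197477444044 -0.005660824522787175 0.007181340004307775 0.016210936255475934
side 318 0.0007330412331068147 -0.004610845258679064 0.006136248153747589 0.016300470268346457
```

Request:
{"fn": "jog_arm", "kwargs": {
  "jaw": [20,20,20,20,20],
  "offset": [
    [0,-1.5,0],
    [0,-1.5,0],
    [0,0,0],
    [0,0,0],
    [0,0,0]
  ],
  "twist": [0,0,0,0,0]
}}

```text
clock: 7.0
tcp_pos: [0.5758, 0.0734, 0.1546]
ee_rot: [0.756, 0.654, 0.002, 0.001]
force: [7.4, 2.4, -6.4]
finger_gap: 0.0235
```

Request:
{"fn": "jog_arm", "kwargs": {
  "jaw": [30,40,50,50,50],
  "offset": [
    [0,0,0],
    [0,0,0],
    [0,0,0],
    [0,0,-30],
    [0,0,-40]
  ],
  "twist": [0,0,0,0,0]
}}

```text
clock: 7.42
tcp_pos: [0.5726, 0.0731, 0.2227]
ee_rot: [0.756, 0.654, -0.003, -0.002]
force: [0.8, -0.7, 0.2]
finger_gap: 0.048
```

```bash
python3 - <<'E'
from h import *
s=read_state(); print({k:np.round(v,4) for k,v in s.items() if k in("tcp_pos","force","clock")})
S=camera("scene");D=camera("side");lean(S,D)
w=camera("wrist");cv2.imwrite("pics/w3.png",w["color"]);cv2.imwrite("pics/side6.png",cv2.resize(D["color"][210:420,330:430],None,fx=5.6/2,fy=5.6/2,interpolation=3))
E
```

```text
{'clock': np.float64(7.4167), 'tcp_pos': array([0.5726, 0.0731, 0.2227]), 'force': array([ 0.7769, -0.6505,  0.1899])}
knob px 261 277 251 266
knob px 359 376 221 243
scene 332 0.00011962576398449849 -0.006269896553602797 0.006292115567661187 0.01609283578938524
side 320 0.00039383043190732725 -0.004998709698099457 0.005871287977746226 0.016223179135535726
```

View pics/w3.png

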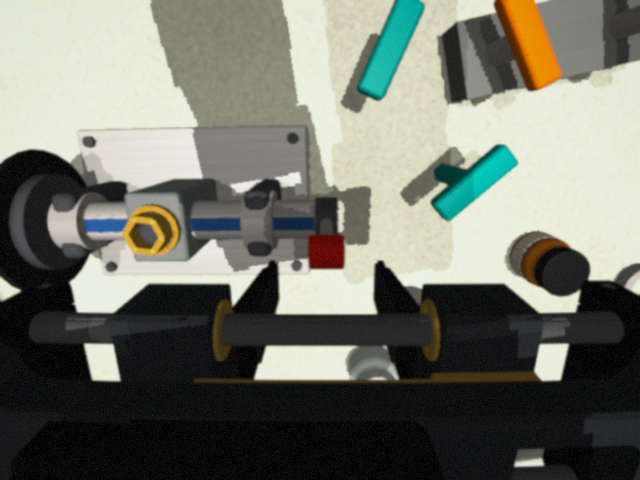

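View pics/side6.png

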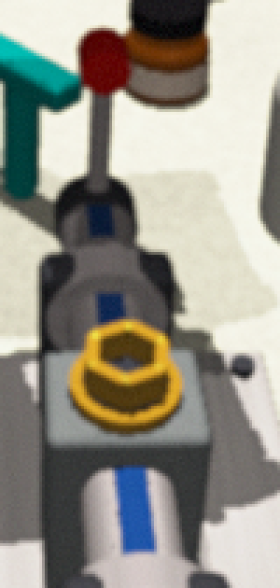

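```bash
python3 - <<'E'
from h import *
s=read_state(); plan(s,[.4525,.2535,.2],111,10)
S=camera("scene");W=cloud(S)
P=W[mask(S,105,125,120,40,(150,250,300,310))];P=P[P[:,2]>.095]
ey=np.array([np.sin(np.radians(8)),np.cos(np.radians(8)),0]);ex=np.array([ey[1],-ey[0],0])
A=np.c_[P@ex,P@ey,np.ones(len(P))];k=np.linalg.lstsq(A,P[:,2],rcond=None)[0];print("slope",k)
m=mask(S,80,98,120,40,(280,150,430,330));q=W[m];q=q[q[:,2]>.08]
k,lab,st,ce=cv2.connectedComponentsWithStats(m.astype(np.uint8))
for i in range(1,k):
    if st[i,4]>100: p=W[lab==i]; p=p[p[:,2]>.05]; print(p.min(0).round(3),p.max(0).round(3))
E
```

```text
from [0.575  0.0732 0.2272] 81.7 twist/row -0.0511
[[16.1, -14.7, 2.7], [16.8, -13.9, 2.7], [17.5, -13.0, 2.7], [18.1, -12.1, 2.7], [18.7, -11.2, 2.7]]
[[19.3, -10.2, 2.7], [19.8, -9.2, 2.7], [20.2, -8.2, 2.7], [20.6, -7.1, 2.7], [20.9, -6.1, 2.7]]
slope [ 7.71836460e-02 -6.63083488e-05  5.78745957e-02]
[0.255 0.173 0.05 ] [0.339 0.201 0.101]
[0.301 0.271 0.051] [0.353 0.348 0.101]
[0.406 0.117 0.05 ] [0.621 0.173 0.33 ]
[0.534 0.171 0.05 ] [0.594 0.245 0.101]
```

Request:
{"fn": "jog_arm", "kwargs": {
  "jaw": [50,50,50,50,50],
  "offset": [
    [16.1,-14.7,2.7],
    [16.8,-13.9,2.7],
    [17.5,-13.0,2.7],
    [18.1,-12.1,2.7],
    [18.7,-11.2,2.7]
  ],
  "twist": [-0.051,-0.051,-0.051,-0.051,-0.051]
}}

```text
clock: 8.03
tcp_pos: [0.5116, 0.1639, 0.2095]
ee_rot: [0.666, 0.746, -0.001, -0.001]
force: [0.0, -0.3, 0.1]
finger_gap: 0.0498
```

Request:
{"fn": "jog_arm", "kwargs": {
  "jaw": [50,50,50,50,50],
  "offset": [
    [19.3,-10.2,2.7],
    [19.8,-9.2,2.7],
    [20.2,-8.2,2.7],
    [20.6,-7.1,2.7],
    [20.9,-6.1,2.7]
  ],
  "twist": [-0.051,-0.051,-0.051,-0.051,-0.051]
}}

```text
clock: 8.45
tcp_pos: [0.4503, 0.254, 0.1961]
ee_rot: [0.566, 0.824, -0.001, -0.001]
force: [-0.1, 0.2, -0.8]
finger_gap: 0.0502
```

```bash
python3 - <<'E'
from h import *
s=read_state(); print(s["tcp_pos"],phi(s)[0]); c=camera("wrist"); cv2.imwrite("pics/w4.png",c["color"])
m=mask(c,5,18,150,60,(0,0,640,480)); v,u=np.nonzero(m); print(u.min(),u.max(),v.min(),v.max(),u.mean(),v.mean())
W=cloud(c,s)[m]; W=W[(W[:,2]>.095)&(W[:,2]<.112)]; w,V=np.linalg.eigh(np.cov(W[:,:2].T)); print("cloud",len(W),W.mean(0).round(4),np.sqrt(w),np.degrees(np.arctan2(V[1,1],V[0,1]))%180)
b=cv2.minAreaRect(W[:,:2].astype(np.float32)*1000);print(b)
S=camera("scene");D=camera("side")
for n,cc in(("scene",S),("side",D)):
    Wc=cloud(cc);O=np.array([.5575,-.0705,0]);ey=np.array([np.sin(np.radians(8)),np.cos(np.radians(8)),0]);ex=np.array([ey[1],-ey[0],0])
    a=(Wc-O)@ex;b=(Wc-O)@ey;r=np.hypot(a,b)
    for nm,q in(("head",(abs(a)<.029)&(abs(b)<.023)&(r>.023)&(abs(Wc[...,2]-.115)<.004)),("flat",mask(cc,105,125,120,40,(150,250,420,430))&(abs(a)<.01)&(abs(Wc[...,2]-.101)<.006)&(b<-.02))):
        A=np.c_[a[q],b[q],np.ones(q.sum())];print(n,nm,q.sum(),np.linalg.lstsq(A,Wc[q][:,2],rcond=None)[0].round(3))
lean(S,D)
E
```

```text
[0.45027372 0.25402349 0.19607888] 111.0610545720066
197 580 182 466 436.8686692280824 282.0272441494935
cloud 3003 [0.4597 0.2752 0.1023] [0.01471343 0.08267118] 61.19462679844381
((522.5858764648438, 375.9644470214844), (352.84088134765625, 61.92991256713867), 59.318443298339844)
scene head 194 [-0.    -0.011  0.115]
scene flat 108 [ 0.137 -0.018  0.1  ]
side head 578 [-0.    -0.005  0.115]
side flat 321 [-0.015  0.005  0.101]
knob px 261 277 251 266
knob px 358 376 220 243
scene 339 0.0002588291195268436 -0.00628685444884418 0.00659967865984382 0.016214791303289143
side 321 0.0003845630582188777 -0.005000659907929026 0.005712143555632553 0.016197669919811395
```

View pics/w4.png

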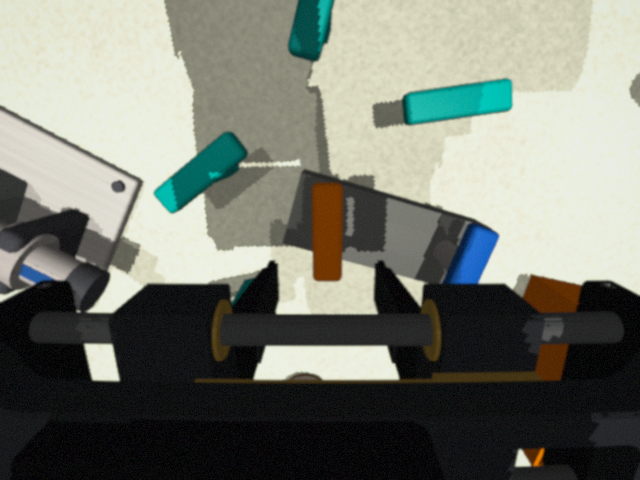

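```bash
python3 - <<'E'
from h import *
s=read_state(); print(s["tcp_pos"],phi(s)[0]); c=camera("wrist")
m=mask(c,5,18,150,60,(290,170,360,300)); v,u=np.nonzero(m); print(u.min(),u.max(),v.min(),v.max(),u.mean(),v.mean())
W=cloud(c,s)[m]; print(np.percentile(W[:,2],[5,50,95])); W=W[(W[:,2]>.098)&(W[:,2]<.110)]
w,V=np.linalg.eigh(np.cov(W[:,:2].T)); print("cloud",len(W),W.mean(0).round(4),np.sqrt(w),np.degrees(np.arctan2(V[1,1],V[0,1]))%180)
print(cv2.minAreaRect(W[:,:2].astype(np.float32)*1000))
r=cv2.minAreaRect(np.stack([u,v],1).astype(np.float32));print(r)
b=cv2.boxPoints(r);P=np.array([atz(c,q,.103,s) for q in b]);print(P.mean(0),[np.linalg.norm(P[i]-P[i-1]).round(4) for i in range(4)],[np.degrees(np.arctan2(*(P[i]-P[i-1])[1::-1]))%180 for i in range(4)])
E
```

```text
[0.4504897  0.25405446 0.19632496] 111.01872382432566
312 342 182 279 327.02305274187916 229.19175689835836
[nan nan nan]
cloud 2761 [0.4493 0.2544 0.102 ] [0.0065544  0.02210383] 21.31061704596067
((451.4535217285156, 255.13241577148438), (78.18399047851562, 23.339923858642578), 20.628448486328125)
((326.9999694824219, 230.49996948242188), (29.999996185302734, 96.99998474121094), 0.0)
[0.45020779 0.25491895 0.103     ] [np.float64(0.0243), np.float64(0.0784), np.float64(0.0225), np.float64(0.0784)] [np.float64(111.06611813571018), np.float64(20.448164219608316), np.float64(111.05213289926766), np.float64(21.725997474035267)]
```

Request:
{"fn": "jog_arm", "kwargs": {
  "jaw": [50,50,50,50,50],
  "offset": [
    [0.5,0.7,24],
    [0,0,24],
    [0,0,24],
    [0,0,24],
    [0,0,24]
  ],
  "twist": [0,0,0,0,0]
}}

```text
clock: 9.07
tcp_pos: [0.4526, 0.2532, 0.0762]
ee_rot: [0.568, 0.823, -0.0, 0.0]
force: [1.6, 0.3, -0.7]
finger_gap: 0.05
```

Request:
{"fn": "jog_arm", "kwargs": {
  "jaw": [40,30,20,20,20],
  "offset": [
    [0,0,0],
    [0,0,0],
    [0,0,0],
    [0,0,0],
    [0,0,0]
  ],
  "twist": [0,0,0,0,0],
  "squeeze": 50
}}

```text
clock: 9.48
tcp_pos: [0.4527, 0.2544, 0.0788]
ee_rot: [0.567, 0.824, 0.001, 0.001]
force: [-0.8, 2.8, 2.4]
finger_gap: 0.0239
```

```bash
python3 - <<'E'
from h import *
s=read_state(); print({k:np.round(v,4) for k,v in s.items()},phi(s)[0]); c=camera("wrist"); cv2.imwrite("pics/w5.png",c["color"])
E
```

```text
{'clock': np.float64(9.4833), 'joint_positions': array([ 0.3848,  0.532 ,  1.9526, -0.    ,  0.6548, -1.5508]), 'dq': array([ 0.0047,  0.002 ,  0.0012,  0.0072, -0.0047,  0.    ]), 'effort': array([-1.57830e+00, -5.32619e+01, -1.57825e+01, -4.58800e-01,
        1.58900e-01, -5.00000e-04]), 'tcp_pos': array([0.4527, 0.2544, 0.0788]), 'ee_rot': array([5.671e-01, 8.237e-01, 9.000e-04, 6.000e-04]), 'force': array([-0.7706,  2.7901,  2.4485]), 'moment': array([ 0.5736,  0.0311, -0.0291]), 'finger_gap': np.float64(0.0239)} 110.90518123675561
```

View pics/w5.png

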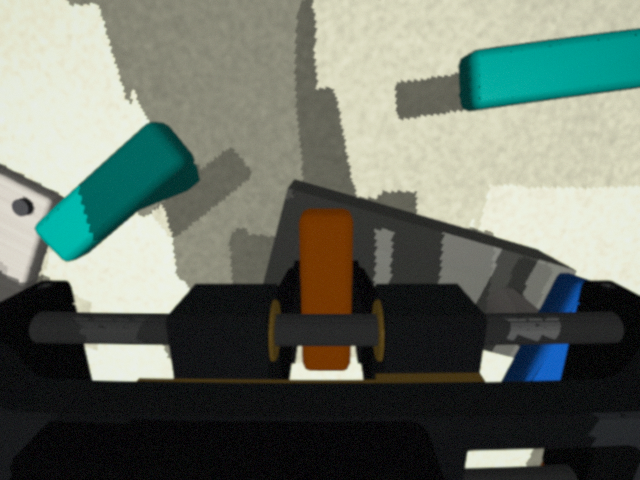

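Request:
{"fn": "jog_arm", "kwargs": {
  "jaw": [20,20,20,20,20],
  "offset": [
    [0,0,-10],
    [0,0,-20],
    [0,0,-25],
    [0,0,-25],
    [0,0,-25]
  ],
  "twist": [0,0,0,0,0]
}}

```text
clock: 9.95
tcp_pos: [0.4515, 0.2541, 0.1842]
ee_rot: [0.567, 0.824, -0.0, -0.0]
force: [0.3, -0.1, -4.4]
finger_gap: 0.0236
```

Request:
{"fn": "jog_arm", "kwargs": {
  "jaw": [20,20,20,20,20],
  "offset": [
    [0,0,-25],
    [0,0,-20],
    [0,0,-15],
    [0,0,0],
    [0,0,0]
  ],
  "twist": [0,0,0,0,0]
}}

```text
clock: 10.37
tcp_pos: [0.4518, 0.2542, 0.243]
ee_rot: [0.567, 0.824, 0.0, 0.0]
force: [0.1, 0.0, -4.3]
finger_gap: 0.0235
```

```bash
python3 - <<'E'
from h import *
s=read_state(); print({k:np.round(v,4) for k,v in s.items() if k in("tcp_pos","force","moment","finger_gap")},phi(s)[0]); c=camera("wrist"); cv2.imwrite("pics/w6.png",c["color"])
m=mask(c,5,18,150,40,(285,170,370,385)); v,u=np.nonzero(m); print(u.min(),u.max(),v.min(),v.max())
# bar top ends in tool frame
T=np.array(c["T_tool_cam"])
for uv in [(326,v.min()),(326,v.max())]:
    p=cv2.undistortPoints(np.array([[uv]],float),c["camera_matrix"],c["D"])[0,0]
    d=T[:3,:3]@np.array([p[0],-p[1],-1]);o=T[:3,3]
    for z in(-.027,-.024): print(uv,z,(o+d*(z-o[2])/d[2]).round(4))
plan(s,[.5575,-.0705,s["tcp_pos"][2]],106,10)
D=camera("side");cv2.imwrite("pics/side7.png",D["color"]);S=camera("scene");cv2.imwrite("pics/scene7.png",S["color"])
E
```

```text
{'tcp_pos': array([0.4518, 0.2542, 0.243 ]), 'force': array([ 0.1242,  0.0183, -4.3005]), 'moment': array([ 0.163 , -0.1323,  0.0555]), 'finger_gap': np.float64(0.0235)} 110.92880733841542
286 356 208 383
(326, np.int64(208)) -0.027 [ 0.0002 -0.0435 -0.027 ]
(326, np.int64(208)) -0.024 [ 0.0002 -0.0429 -0.024 ]
(326, np.int64(383)) -0.027 [ 0.0003  0.0425 -0.027 ]
(326, np.int64(383)) -0.024 [ 0.0003  0.0449 -0.024 ]
from [0.4518 0.2542 0.243 ] 110.93 twist/row 0.0086
[[-34.1, -1.7, 0.0], [-34.1, -1.4, 0.0], [-34.1, -1.1, 0.0], [-34.1, -0.8, 0.0], [-34.1, -0.6, 0.0]]
[[-34.1, -0.3, 0.0], [-34.1, 0.0, 0.0], [-34.1, 0.3, 0.0], [-34.1, 0.6, 0.0], [-34.1, 0.9, 0.0]]
```

View pics/w6.png

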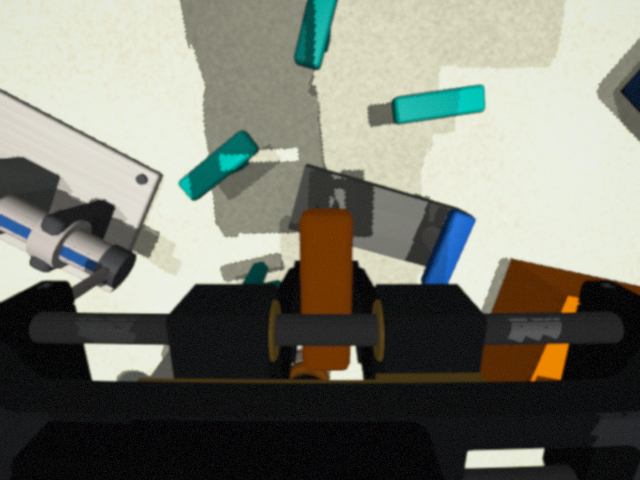

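View pics/side7.png

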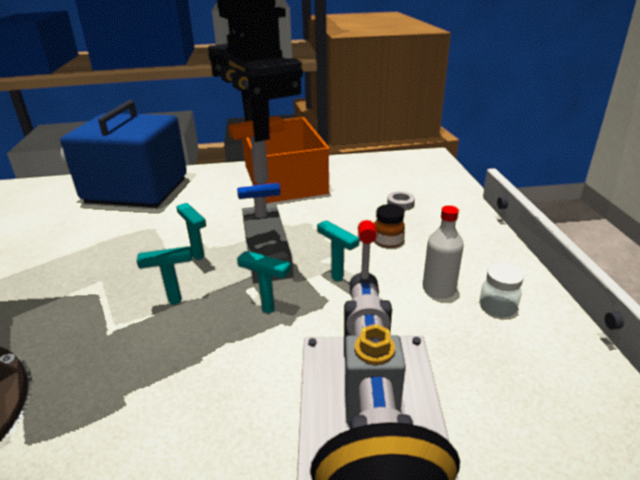

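```bash
python3 - <<'E'
import cv2
C=cv2.imread("pics/w3.png")[195:270,110:195]
cv2.imwrite("pics/w3z.png",cv2.resize(C,None,fx=8,fy=8,interpolation=cv2.INTER_CUBIC))
E
```

```text
(no output)
```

View pics/w3z.png

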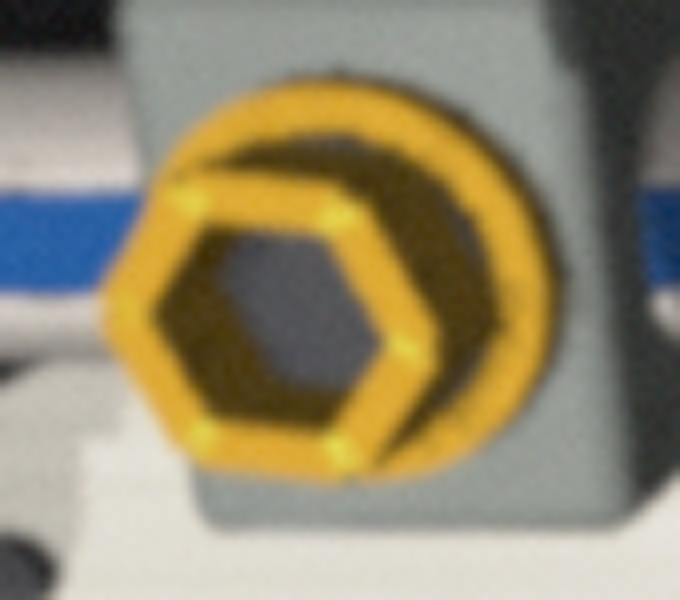

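Request:
{"fn": "jog_arm", "kwargs": {
  "jaw": [20,20,20,20,20],
  "offset": [
    [-34,-1.5,0],
    [-34,-1.2,0],
    [-34,-1.0,0],
    [-34,-0.7,0],
    [-34,-0.4,0]
  ],
  "twist": [0.0085,0.0085,0.0085,0.0085,0.0085]
}}

```text
clock: 10.93
tcp_pos: [0.5055, 0.0913, 0.2414]
ee_rot: [0.584, 0.811, -0.001, -0.001]
force: [0.6, -0.2, -4.0]
finger_gap: 0.0233
```

Request:
{"fn": "jog_arm", "kwargs": {
  "jaw": [20,20,20,20,20],
  "offset": [
    [-34,-0.2,0],
    [-34,0.2,0],
    [-34,0.4,0],
    [-34,0.7,0],
    [-34,1.0,0]
  ],
  "twist": [0.0085,0.0085,0.0085,0.0085,0.0085]
}}

```text
clock: 11.35
tcp_pos: [0.5587, -0.0703, 0.2413]
ee_rot: [0.602, 0.799, -0.0, -0.001]
force: [0.9, 0.0, -4.7]
finger_gap: 0.024
```

```bash
python3 - <<'E'
from h import *
c=camera("wrist"); now=read_state()
s=dict(tcp_pos=np.array([.575,.0732,.2272]),ee_rot=R.from_matrix(np.array([[np.cos(np.radians(81.7)),np.sin(np.radians(81.7)),0],[np.sin(np.radians(81.7)),-np.cos(np.radians(81.7)),0],[0,0,-1.]])).as_quat())
uv=np.array([(190,198),(338,213),(410,348),(345,455),(202,437),(128,308)],float);uv=(uv+.5)/8-.5+[110,195]
for z in(.136,.138):
    P=np.array([atz(c,q,z,s) for q in uv]);m=P.mean(0);d=P-m;a=np.degrees(np.arctan2(d[:,1],d[:,0]));print(m.round(4),np.linalg.norm(d,axis=1).round(4),((a+360)%60).round(1),((a+360)%60).mean())
print({k:np.round(v,4) for k,v in now.items() if k in("tcp_pos","force","moment","joint_positions")},phi(now)[0])
S=camera("scene");D=camera("side");cv2.imwrite("pics/s8.png",np.hstack([cv2.resize(S["color"][170:300,130:250],None,fx=3,fy=4),cv2.resize(D["color"][200:400,320:430],None,fx=3,fy=2.6)]))
for z in(.165,.17):print(proj(S,[.5575,-.0705,z]),proj(D,[.5575,-.0705,z]))
E
```

```text
[ 0.5567 -0.0688  0.136 ] [0.0144 0.0143 0.014  0.0144 0.0141 0.014 ] [16.4 15.5 13.2 15.9 15.3 13.6] 14.974635544846416
[ 0.5563 -0.0677  0.138 ] [0.0143 0.0142 0.0139 0.0143 0.014  0.0139] [16.4 15.5 13.2 15.9 15.3 13.6] 14.974635544846398
{'joint_positions': array([-0.2492,  0.3801,  1.6726, -0.0024,  1.0891, -2.0961]), 'tcp_pos': array([ 0.5606, -0.0753,  0.2411]), 'force': array([ 1.4049, -5.9129, -4.8462]), 'moment': array([-0.2832, -0.2427,  0.0442])} 105.87975756155511
[[185.64460089 249.17011091]] [[375.99584293 314.18287431]]
[[185.01554591 247.30174082]] [[376.2039003  310.44611574]]
```

View pics/s8.png

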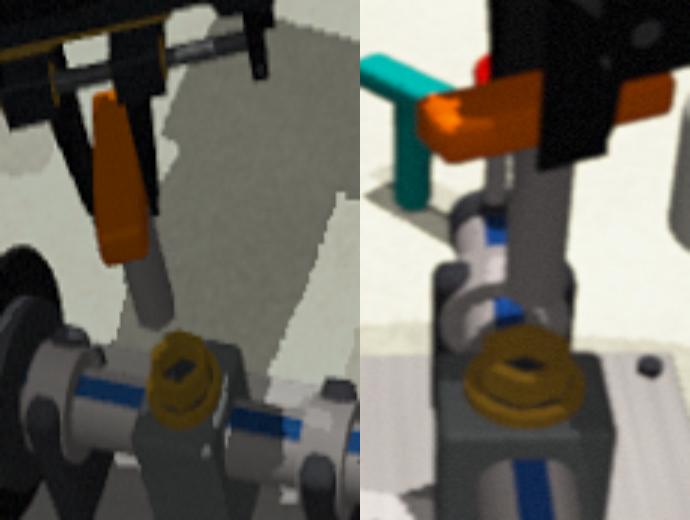

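Request:
{"fn": "jog_arm", "kwargs": {
  "jaw": [20,20,20,20,20],
  "offset": [
    [0,0,0],
    [0,0,0],
    [0,0,0],
    [0,0,0],
    [0,0,0]
  ],
  "twist": [0,0,0,0,0],
  "squeeze": 50
}}

```text
clock: 11.92
tcp_pos: [0.5587, -0.0679, 0.2426]
ee_rot: [0.601, 0.799, 0.0, 0.0]
force: [-0.8, 0.3, -4.9]
finger_gap: 0.0238
```

```bash
python3 - <<'E'
from h import *
s=read_state();f,X=phi(s);print({k:np.round(v,4) for k,v in s.items() if k in("tcp_pos","force","moment","clock")},f)
kc=s["tcp_pos"]+X@np.array([0,-.0013,0]);print("key axis",kc.round(4), "need tool shift", (X.T@(np.array([.5572,-.0702,0])-kc))[:2].round(4))
S=camera("scene");D=camera("side")
cv2.imwrite("pics/s9.png",np.hstack([cv2.resize(S["color"][220:290,155:235],None,fx=5,fy=8.5),cv2.resize(D["color"][230:370,330:420],None,fx=4.4,fy=4.25)]))
tip=kc.copy();tip[2]=s["tcp_pos"][2]-.0738
print(tip,proj(S,tip),proj(D,tip))
E
```

```text
{'clock': np.float64(11.9167), 'tcp_pos': array([ 0.5587, -0.0679,  0.2426]), 'force': array([-0.8296,  0.336 , -4.9092]), 'moment': array([ 0.1083, -0.1009, -0.0377])} 106.11868450653856
key axis [ 0.5575 -0.0683  0.2426] need tool shift [-0.0018 -0.0008]
[ 0.55746282 -0.06826625  0.16882952] [[186.48330172 247.76518257]] [[375.61824623 309.88661342]]
```

View pics/s9.png

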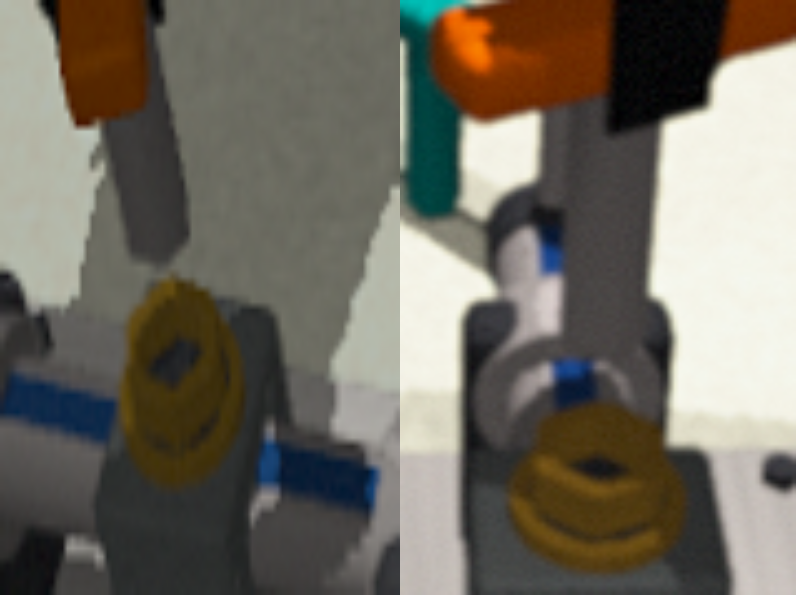

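Request:
{"fn": "jog_arm", "kwargs": {
  "jaw": [20,20,20,20,20],
  "offset": [
    [-1.7,-0.4,8],
    [0,0,8],
    [0,0,8],
    [0,0,3],
    [0,0,0]
  ],
  "twist": [0,0.005,0,0,0]
}}

```text
clock: 12.43
tcp_pos: [0.5584, -0.0703, 0.2142]
ee_rot: [0.603, 0.797, -0.0, -0.001]
force: [-0.8, -0.4, -5.0]
finger_gap: 0.0237
```

```bash
python3 - <<'E'
from h import *
s=read_state();f,X=phi(s);print({k:np.round(v,4) for k,v in s.items() if k in("tcp_pos","force","moment","clock")},f)
kc=s["tcp_pos"]+X@np.array([0,-.0013,0]);print("key axis",kc.round(4))
S=camera("scene");D=camera("side")
cv2.imwrite("pics/s10.png",np.hstack([cv2.resize(S["color"][220:290,155:235],None,fx=5,fy=8.5),cv2.resize(D["color"][270:370,330:420],None,fx=4.4,fy=5.95)]))
tip=kc.copy();tip[2]=s["tcp_pos"][2]-.0738
print(tip,proj(S,tip),proj(D,tip))
E
```

```text
{'clock': np.float64(12.4333), 'tcp_pos': array([ 0.5584, -0.0703,  0.2142]), 'force': array([-0.8253, -0.4171, -4.9837]), 'moment': array([ 0.1401, -0.1801, -0.0153])} 105.7605854964153
key axis [ 0.5572 -0.0707  0.2142]
[ 0.55717634 -0.0706701   0.1403861 ] [[188.60079399 257.94644387]] [[374.73429931 332.11389205]]
```

View pics/s10.png

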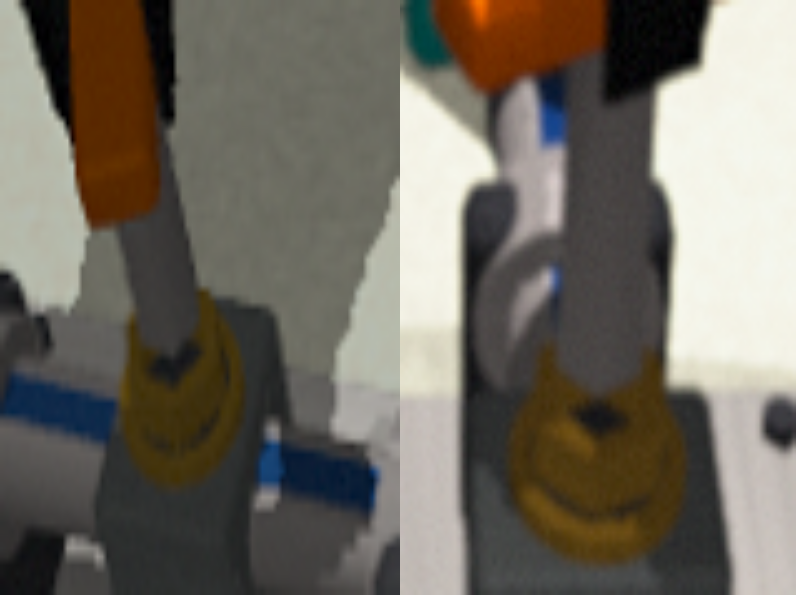

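Request:
{"fn": "jog_arm", "kwargs": {
  "jaw": [20,20,20,20,20],
  "offset": [
    [0,0,1],
    [0,0,1],
    [0,0,1],
    [0,0,1],
    [0,0,1]
  ],
  "twist": [0.0,0,0,0,0]
}}

```text
clock: 12.95
tcp_pos: [0.5589, -0.0704, 0.2105]
ee_rot: [0.603, 0.797, 0.0, 0.0]
force: [1.2, -0.1, -5.4]
finger_gap: 0.0238
```

Request:
{"fn": "jog_arm", "kwargs": {
  "jaw": [20,20,20,20,20],
  "offset": [
    [0,0,0.7],
    [0,0,0.7],
    [0,0,0.7],
    [0,0,0],
    [0,0,0]
  ],
  "twist": [0.0,0,0,0,0]
}}

```text
clock: 13.37
tcp_pos: [0.5589, -0.0704, 0.2084]
ee_rot: [0.603, 0.797, -0.0, 0.0]
force: [0.4, -0.6, -4.7]
finger_gap: 0.0237
```

Tip is at ≈0.1345 with no contact force. I'll continue gently.

Request:
{"fn": "jog_arm", "kwargs": {
  "jaw": [20,20,20,20,20],
  "offset": [
    [0,0,0.6],
    [0,0,0.6],
    [0,0,0.6],
    [0,0,0],
    [0,0,0]
  ],
  "twist": [0.0,0,0,0,0]
}}

```text
clock: 13.78
tcp_pos: [0.5589, -0.0704, 0.2066]
ee_rot: [0.603, 0.797, -0.0, -0.0]
force: [0.6, -0.8, -4.3]
finger_gap: 0.0239
```

Request:
{"fn": "jog_arm", "kwargs": {
  "jaw": [20,20,20,20,20],
  "offset": [
    [0,0,0.6],
    [0,0,0.6],
    [0,0,0.6],
    [0,0,0],
    [0,0,0]
  ],
  "twist": [0.0,0,0,0,0]
}}

```text
clock: 14.2
tcp_pos: [0.559, -0.0705, 0.2048]
ee_rot: [0.603, 0.797, -0.0, 0.0]
force: [-0.7, -1.0, -4.7]
finger_gap: 0.0236
```

Request:
{"fn": "jog_arm", "kwargs": {
  "jaw": [20,20,20,20,20],
  "offset": [
    [0,0,0.6],
    [0,0,0.6],
    [0,0,0.6],
    [0,0,0],
    [0,0,0]
  ],
  "twist": [0.0,0,0,0,0]
}}

```text
clock: 14.62
tcp_pos: [0.5589, -0.0705, 0.203]
ee_rot: [0.603, 0.797, -0.0, 0.0]
force: [0.8, -2.3, -5.6]
finger_gap: 0.0236
```

Request:
{"fn": "jog_arm", "kwargs": {
  "jaw": [20,20,20,20,20],
  "offset": [
    [0,0,0.6],
    [0,0,0.6],
    [0,0,0.6],
    [0,0,0],
    [0,0,0]
  ],
  "twist": [0.0,0,0,0,0]
}}

```text
clock: 15.03
tcp_pos: [0.5589, -0.0704, 0.2012]
ee_rot: [0.603, 0.797, -0.0, 0.0]
force: [1.4, -2.2, -4.8]
finger_gap: 0.0235
```

Request:
{"fn": "jog_arm", "kwargs": {
  "jaw": [20,20,20,20,20],
  "offset": [
    [0,0,0.6],
    [0,0,0.6],
    [0,0,0.6],
    [0,0,0],
    [0,0,0]
  ],
  "twist": [0.0,0,0,0,0]
}}

```text
clock: 15.45
tcp_pos: [0.5589, -0.0704, 0.1994]
ee_rot: [0.603, 0.797, -0.0, 0.0]
force: [1.3, -2.3, -4.6]
finger_gap: 0.0242
```

```bash
python3 - <<'E'
from h import *
s=read_state();f,X=phi(s);print({k:np.round(v,4) for k,v in s.items() if k in("tcp_pos","force","moment","clock")},f)
S=camera("scene");D=camera("side")
cv2.imwrite("pics/s11.png",np.hstack([cv2.resize(S["color"][220:290,155:235],None,fx=5,fy=8.5),cv2.resize(D["color"][270:370,330:420],None,fx=4.4,fy=5.95)]))
E
```

```text
{'clock': np.float64(15.45), 'tcp_pos': array([ 0.5589, -0.0704,  0.1994]), 'force': array([ 1.3038, -2.3001, -4.5756]), 'moment': array([-0.5509, -0.3358,  0.0278])} 105.76637791589447
```

View pics/s11.png

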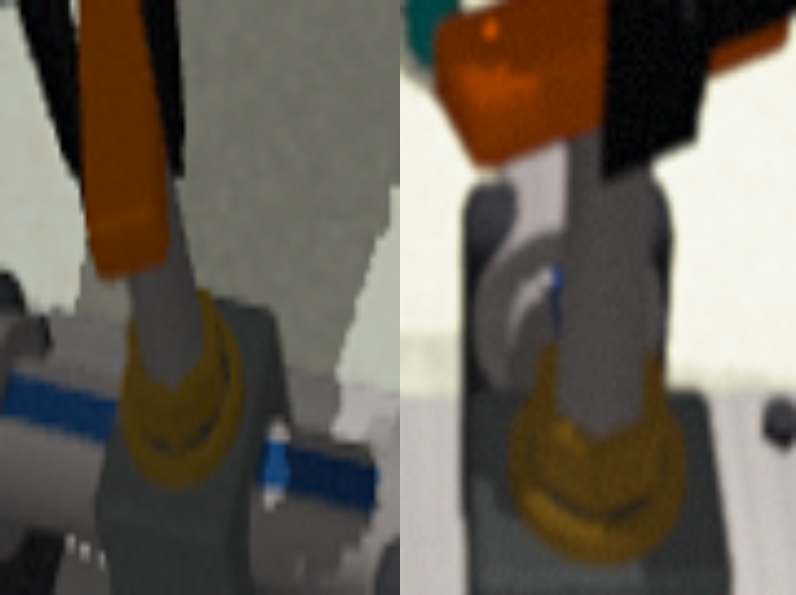

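Request:
{"fn": "jog_arm", "kwargs": {
  "jaw": [20,20,20,20,20],
  "offset": [
    [-0.2,0,0.5],
    [0,0,0.5],
    [0,0,0],
    [0,0,0],
    [0,0,0]
  ],
  "twist": [0.0,0,0,0,0]
}}

```text
clock: 15.97
tcp_pos: [0.5589, -0.0706, 0.1984]
ee_rot: [0.603, 0.797, -0.0, -0.0]
force: [-0.0, -1.8, -3.7]
finger_gap: 0.0236
```

Request:
{"fn": "jog_arm", "kwargs": {
  "jaw": [20,20,20,20,20],
  "offset": [
    [0,0,0.5],
    [0,0,0.4],
    [0,0,0],
    [0,0,0],
    [0,0,0]
  ],
  "twist": [0.0,0,0,0,0]
}}

```text
clock: 16.38
tcp_pos: [0.5589, -0.0705, 0.1975]
ee_rot: [0.603, 0.797, -0.0, -0.0]
force: [1.2, -1.9, -4.0]
finger_gap: 0.024
```

Request:
{"fn": "jog_arm", "kwargs": {
  "jaw": [20,20,20,20,20],
  "offset": [
    [0,0,0.4],
    [0,0,0.4],
    [0,0,0],
    [0,0,0],
    [0,0,0]
  ],
  "twist": [0.0,0,0,0,0]
}}

```text
clock: 16.8
tcp_pos: [0.5589, -0.0705, 0.1967]
ee_rot: [0.603, 0.797, -0.0, 0.0]
force: [0.3, -2.0, -4.2]
finger_gap: 0.0239
```

Request:
{"fn": "jog_arm", "kwargs": {
  "jaw": [20,20,20,20,20],
  "offset": [
    [0,0,0.3],
    [0,0,0.3],
    [0,0,0],
    [0,0,0],
    [0,0,0]
  ],
  "twist": [0.0,0,0,0,0]
}}

```text
clock: 17.22
tcp_pos: [0.559, -0.0706, 0.1963]
ee_rot: [0.603, 0.797, 0.0, 0.0]
force: [-0.4, -0.2, -0.3]
finger_gap: 0.0233
```

```bash
cat > st.py <<'E'
from h import *
s=read_state();f,X=phi(s);k=s["tcp_pos"]+X@np.array([0,-.0013,0])
print("t",round(float(s["clock"]),2),"f",s["force"].round(2),"m",s["moment"].round(3),"phi",round(f,2),"key",(k*1000).round(2),"tau6",s["effort"][5].round(3),"gap",round(float(s["finger_gap"]),4),"Ftool",(X.T@s["force"]).round(1),"q6",s["joint_positions"][5].round(3))
E
python3 st.py
```

```text
t 17.22 f [-0.44 -0.22 -0.26] m [-0.214 -0.112  0.014] phi 105.77 key [557.76 -70.94 196.31] tau6 -0.005 gap 0.0233 Ftool [-0.1 -0.5  0.3] q6 -2.089
```

Request:
{"fn": "jog_arm", "kwargs": {
  "jaw": [20,20,20,20,20],
  "offset": [
    [0,0,0],
    [-0.1,0,0.1],
    [-0.1,0,0.2],
    [-0.1,0,0.2],
    [0,0,0.1]
  ],
  "twist": [0.05,0.06,0.06,0.06,0],
  "squeeze": 60
}}

```text
clock: 17.63
tcp_pos: [0.5591, -0.0711, 0.1959]
ee_rot: [0.692, 0.722, -0.0, 0.0]
force: [-1.2, -2.0, 3.9]
finger_gap: 0.0237
```

```bash
python3 st.py
```

```text
t 17.63 f [-1.24 -2.    3.91] m [-0.617  0.078 -0.012] phi 92.45 key [557.77 -71.17 195.93] tau6 1.101 gap 0.0237 Ftool [-1.9 -1.3 -3.9] q6 -1.857
```

Request:
{"fn": "jog_arm", "kwargs": {
  "jaw": [20,20,20,20,20],
  "offset": [
    [-0.1,0,0],
    [-0.1,0,0.2],
    [-0.1,0,0.2],
    [-0.1,0,0.2],
    [0,0,0]
  ],
  "twist": [0.06,0.06,0.06,0.06,0]
}}

```text
clock: 18.05
tcp_pos: [0.5589, -0.0714, 0.1952]
ee_rot: [0.773, 0.635, -0.0, 0.0]
force: [-1.3, -2.8, 2.3]
finger_gap: 0.0238
```

```bash
python3 st.py
```

```text
t 18.05 f [-1.33 -2.78  2.28] m [-0.578  0.232  0.057] phi 78.8 key [557.63 -71.13 195.25] tau6 1.108 gap 0.0238 Ftool [-3.  -0.8 -2.3] q6 -1.619
```

Request:
{"fn": "jog_arm", "kwargs": {
  "jaw": [20,20,20,20,20],
  "offset": [
    [-0.2,0,0.1],
    [-0.2,0,0.2],
    [-0.1,0,0.2],
    [-0.1,0,0.1],
    [0,0,0]
  ],
  "twist": [0.05,0.05,0.05,0.05,0]
}}

```text
clock: 18.47
tcp_pos: [0.5587, -0.0717, 0.1946]
ee_rot: [0.832, 0.555, 0.0, -0.0]
force: [-1.7, -1.1, 4.7]
finger_gap: 0.0241
```

```bash
python3 st.py
```

```text
t 18.47 f [-1.66 -1.08  4.69] m [-0.198  0.319  0.047] phi 67.44 key [557.54 -71.2  194.62] tau6 0.938 gap 0.0241 Ftool [-1.6 -1.1 -4.7] q6 -1.422
```

Request:
{"fn": "jog_arm", "kwargs": {
  "jaw": [20,20,20,20,20],
  "offset": [
    [-0.1,0,0],
    [-0.1,0,0.1],
    [-0.1,0,0.2],
    [0,0,0.1],
    [0,0,0]
  ],
  "twist": [0.05,0.05,0.05,0.05,0]
}}

```text
clock: 18.88
tcp_pos: [0.5585, -0.0719, 0.194]
ee_rot: [0.883, 0.47, -0.0, -0.0]
force: [-2.6, -0.6, 3.5]
finger_gap: 0.0233
```

```bash
python3 st.py
```

```text
t 18.88 f [-2.64 -0.57  3.55] m [-0.076  0.418  0.02 ] phi 56.01 key [557.46 -71.19 194.04] tau6 0.945 gap 0.0233 Ftool [-1.9 -1.9 -3.5] q6 -1.223
```

```bash
cat > av.py <<'E'
from h import *
M=[];F=[];T=[]
for i in range(8):
    camera("side"); s=read_state(); M.append(s["moment"]);F.append(s["force"]);T.append(s["effort"][5])
M=np.array(M);F=np.array(F);f,X=phi(s)
print("clock",s["clock"].round(2) if hasattr(s["clock"],"round") else s["clock"],"mz",M[:,2].mean().round(4),"sd",M[:,2].std().round(4),"F",F.mean(0).round(2),"tau6",np.mean(T).round(3),"phi",round(f,2),"z",round(s["tcp_pos"][2]*1000,2),"Ftool",(X.T@F.mean(0)).round(1))
E
python3 av.py
```

```text
clock 19.2833 mz -0.0004 sd 0.0411 F [-2.65  0.17  4.86] tau6 0.071 phi 55.99 z 194.01 Ftool [-1.3 -2.3 -4.9]
```

Request:
{"fn": "jog_arm", "kwargs": {
  "jaw": [20,20,20,20,20],
  "offset": [
    [-0.1,-0.1,0],
    [-0.1,-0.1,0],
    [0,0,0],
    [0,0,0],
    [0,0,0]
  ],
  "twist": [0.02,0.02,0.02,0.02,0]
}}

```text
clock: 19.7
tcp_pos: [0.5584, -0.0721, 0.1938]
ee_rot: [0.902, 0.432, -0.0, -0.0]
force: [-2.1, 0.9, 3.2]
finger_gap: 0.0238
```

```bash
python3 st.py; python3 av.py
```

```text
t 19.7 f [-2.12  0.94  3.19] m [0.33  0.252 0.077] phi 51.25 key [557.39 -71.27 193.8 ] tau6 0.391 gap 0.0238 Ftool [-0.6 -2.2 -3.2] q6 -1.14
clock 20.1 mz 0.0181 sd 0.0384 F [-1.3   1.67  2.3 ] tau6 0.065 phi 51.34 z 193.83 Ftool [ 0.5 -2.1 -2.3]
```

Request:
{"fn": "jog_arm", "kwargs": {
  "jaw": [20,20,20,20,20],
  "offset": [
    [0,-0.1,0],
    [0,-0.1,0],
    [0,0,0.1],
    [0,0,0],
    [0,0,0]
  ],
  "twist": [0.02,0.02,0.02,0,0]
}}

```text
clock: 20.52
tcp_pos: [0.5582, -0.0721, 0.1937]
ee_rot: [0.914, 0.406, -0.0, -0.0]
force: [-1.1, 1.0, -1.2]
finger_gap: 0.0235
```

```bash
python3 st.py; sed -i 's/range(8)/range(4)/' av.py; python3 av.py
```

```text
t 20.52 f [-1.11  1.01 -1.16] m [0.306 0.121 0.092] phi 47.89 key [557.26 -71.19 193.69] tau6 0.155 gap 0.0235 Ftool [ 0.  -1.5  1.2] q6 -1.081
clock 20.7167 mz 0.0345 sd 0.0358 F [-0.22  1.02 -0.49] tau6 0.042 phi 47.91 z 193.73 Ftool [ 0.6 -0.8  0.5]
```

Request:
{"fn": "jog_arm", "kwargs": {
  "jaw": [20,20,20,20,20],
  "offset": [
    [0,-0.1,0],
    [0,0,0],
    [0,0,0.1],
    [0,0,0],
    [0,0,0]
  ],
  "twist": [0.02,0.02,0.02,0,0]
}}

```text
clock: 21.13
tcp_pos: [0.5581, -0.072, 0.1936]
ee_rot: [0.926, 0.378, -0.0, -0.0]
force: [-2.4, -0.5, -3.1]
finger_gap: 0.0238
```

```bash
python3 st.py;  python3 av.py
```

```text
t 21.13 f [-2.36 -0.51 -3.06] m [0.159 0.108 0.013] phi 44.45 key [557.2  -71.05 193.59] tau6 0.163 gap 0.0238 Ftool [-2.  -1.3  3.1] q6 -1.021
clock 21.3333 mz 0.0558 sd 0.0266 F [-0.92  0.79 -3.02] tau6 0.05 phi 44.47 z 193.6 Ftool [-0.1 -1.2  3. ]
```

Request:
{"fn": "jog_arm", "kwargs": {
  "jaw": [20,20,20,20,20],
  "offset": [
    [0,0,0.1],
    [-0.1,-0.1,0.1],
    [0,0,0.1],
    [0,0,0],
    [0,0,0]
  ],
  "twist": [0.02,0.02,0.02,0,0]
}}

```text
clock: 21.75
tcp_pos: [0.558, -0.072, 0.1935]
ee_rot: [0.937, 0.35, 0.0, 0.0]
force: [-1.1, 0.4, -3.7]
finger_gap: 0.0238
```

```bash
python3 st.py; python3 av.py
```

```text
t 21.75 f [-1.1   0.36 -3.74] m [0.154 0.127 0.029] phi 41.02 key [557.19 -71.02 193.47] tau6 0.176 gap 0.0238 Ftool [-0.6 -1.   3.7] q6 -0.961
clock 21.95 mz 0.0663 sd 0.0152 F [-1.35  0.43 -2.3 ] tau6 0.062 phi 41.03 z 193.43 Ftool [-0.7 -1.2  2.3]
```

Request:
{"fn": "jog_arm", "kwargs": {
  "jaw": [20,20,20,20,20],
  "offset": [
    [0,0,0.1],
    [-0.1,0,0.1],
    [0,0,0.1],
    [0,0,0],
    [0,0,0]
  ],
  "twist": [0.02,0.02,0.02,0,0]
}}

```text
clock: 22.37
tcp_pos: [0.558, -0.0721, 0.1933]
ee_rot: [0.947, 0.322, 0.0, 0.0]
force: [-1.4, 0.7, 1.1]
finger_gap: 0.0237
```

```bash
python3 st.py;  python3 av.py
```

```text
t 22.37 f [-1.37  0.75  1.11] m [0.269 0.307 0.048] phi 37.58 key [557.25 -71.04 193.33] tau6 0.199 gap 0.0237 Ftool [-0.6 -1.4 -1.1] q6 -0.902
clock 22.5667 mz 0.0657 sd 0.0258 F [-1.9   0.43  1.63] tau6 0.085 phi 37.59 z 193.29 Ftool [-1.2 -1.5 -1.6]
```

Request:
{"fn": "jog_arm", "kwargs": {
  "jaw": [20,20,20,20,20],
  "offset": [
    [0,0,0.1],
    [-0.1,0,0.1],
    [0,0,0],
    [0,0,0],
    [0,0,0]
  ],
  "twist": [0.02,0.02,0.02,0,0]
}}

```text
clock: 22.98
tcp_pos: [0.558, -0.0721, 0.1932]
ee_rot: [0.956, 0.293, 0.0, 0.0]
force: [-2.6, 1.8, 6.3]
finger_gap: 0.0236
```

```bash
python3 st.py;  python3 av.py
```

```text
t 22.98 f [-2.59  1.76  6.27] m [0.235 0.399 0.063] phi 34.08 key [557.27 -71.02 193.19] tau6 0.177 gap 0.0236 Ftool [-1.2 -2.9 -6.3] q6 -0.841
clock 23.1833 mz 0.1035 sd 0.0096 F [-2.03  1.02  5.44] tau6 0.108 phi 34.08 z 193.16 Ftool [-1.1 -2.  -5.4]
```

Request:
{"fn": "jog_arm", "kwargs": {
  "jaw": [20,20,20,20,20],
  "offset": [
    [0,0,-0.2],
    [0,-0.1,-0.2],
    [0,0,0],
    [0,0,0],
    [0,0,0]
  ],
  "twist": [0.01,0.01,0.01,0,0]
}}

```text
clock: 23.6
tcp_pos: [0.5578, -0.072, 0.1932]
ee_rot: [0.96, 0.279, -0.0, 0.0]
force: [-1.3, 1.0, 1.3]
finger_gap: 0.0235
```

```bash
python3 st.py; python3 av.py
```

```text
t 23.6 f [-1.31  1.05  1.34] m [0.206 0.18  0.101] phi 32.42 key [557.13 -70.92 193.21] tau6 0.193 gap 0.0235 Ftool [-0.5 -1.6 -1.3] q6 -0.812
clock 23.8 mz 0.1266 sd 0.0231 F [-1.19  0.09  0.81] tau6 0.133 phi 32.43 z 193.21 Ftool [-1.  -0.7 -0.8]
```

Request:
{"fn": "jog_arm", "kwargs": {
  "jaw": [20,20,20,20,20],
  "offset": [
    [0,0,0],
    [0,0,0],
    [0,0,0],
    [0,0,0],
    [0,0,0]
  ],
  "twist": [0.01,0.01,0.01,0,0]
}}

```text
clock: 24.22
tcp_pos: [0.5578, -0.072, 0.1932]
ee_rot: [0.964, 0.265, -0.0, -0.0]
force: [-0.8, 0.4, -1.1]
finger_gap: 0.0238
```

```bash
python3 st.py;  python3 av.py
```

```text
t 24.22 f [-0.79  0.37 -1.08] m [0.101 0.137 0.178] phi 30.71 key [557.1  -70.89 193.22] tau6 0.204 gap 0.0238 Ftool [-0.5 -0.7  1.1] q6 -0.782
clock 24.4167 mz 0.1454 sd 0.0241 F [-0.86  0.55 -1.35] tau6 0.147 phi 30.71 z 193.24 Ftool [-0.5 -0.9  1.3]
```

Request:
{"fn": "jog_arm", "kwargs": {
  "jaw": [20,20,20,20,20],
  "offset": [
    [0,0,0.1],
    [0,0,0],
    [0,0,0],
    [0,0,0],
    [0,0,0]
  ],
  "twist": [0.015,0.015,0.015,0,0]
}}

```text
clock: 24.83
tcp_pos: [0.5578, -0.072, 0.1932]
ee_rot: [0.97, 0.243, -0.0, 0.0]
force: [-1.2, 0.3, -1.3]
finger_gap: 0.0239
```

```bash
python3 st.py; python3 av.py
```

```text
t 24.83 f [-1.21  0.25 -1.32] m [0.173 0.232 0.18 ] phi 28.13 key [557.14 -70.86 193.19] tau6 0.247 gap 0.0239 Ftool [-0.9 -0.8  1.3] q6 -0.737
clock 25.0333 mz 0.1538 sd 0.0343 F [-1.25  0.77 -1.08] tau6 0.162 phi 28.14 z 193.17 Ftool [-0.7 -1.3  1.1]
```

Request:
{"fn": "jog_arm", "kwargs": {
  "jaw": [20,20,20,20,20],
  "offset": [
    [0,0,0.1],
    [0,0,0],
    [0,0,0],
    [0,0,0],
    [0,0,0]
  ],
  "twist": [0.015,0.015,0.015,0,0]
}}

```text
clock: 25.45
tcp_pos: [0.5578, -0.072, 0.1931]
ee_rot: [0.975, 0.221, -0.0, 0.0]
force: [-2.2, 0.7, -0.8]
finger_gap: 0.0238
```

```bash
python3 st.py;  python3 av.py
```

```text
t 25.45 f [-2.18  0.72 -0.82] m [0.181 0.358 0.163] phi 25.55 key [557.19 -70.83 193.13] tau6 0.267 gap 0.0238 Ftool [-1.7 -1.6  0.8] q6 -0.692
clock 25.65 mz 0.1764 sd 0.0316 F [-2.32  0.49 -0.61] tau6 0.182 phi 25.56 z 193.12 Ftool [-1.9 -1.4  0.6]
```

Request:
{"fn": "jog_arm", "kwargs": {
  "jaw": [20,20,20,20,20],
  "offset": [
    [0,0,0.1],
    [0,0,0],
    [0,0,0],
    [0,0,0],
    [0,0,0]
  ],
  "twist": [0.015,0.015,0.015,0,0]
}}

```text
clock: 26.07
tcp_pos: [0.5578, -0.072, 0.1931]
ee_rot: [0.98, 0.199, -0.0, 0.0]
force: [-3.7, 1.2, -0.2]
finger_gap: 0.0235
```

```bash
python3 st.py; python3 av.py; python3 - <<'E'
from h import *
S=camera("scene");D=camera("side");w=camera("wrist");lean(S,D)
a=cv2.resize(D["color"][220:400,310:440],None,fx=3,fy=3);b=cv2.resize(w["color"][180:420,200:450],None,fx=1.6,fy=1.6)
H=540;b=cv2.resize(b,(400,H));cv2.imwrite("pics/t1.png",np.hstack([a,b]))
E
```

```text
t 26.07 f [-3.67  1.18 -0.2 ] m [0.175 0.597 0.171] phi 22.97 key [557.27 -70.81 193.05] tau6 0.285 gap 0.0235 Ftool [-2.9 -2.5  0.2] q6 -0.647
clock 26.2667 mz 0.1885 sd 0.0527 F [-3.11  0.25  0.58] tau6 0.2 phi 22.98 z 193.06 Ftool [-2.8 -1.4 -0.6]
knob px 261 277 251 266Traceback (most recent call last):
  File "<stdin>", line 2, in <module>
  File "h.py", line 52, in lean
    m=mask(c,0,4,150,60,b);v,u=np.nonzero(m); print("knob px",u.min(),u.max(),v.min(),v.max())
                                                              ~~~~~^^
    return umr_minimum(a, axis, None, out, keepdims, initial, where)
ValueError: zero-size array to reduction operation minimum which has no identity
```

```bash
python3 - <<'E'
from h import *
S=camera("scene");D=camera("side");w=camera("wrist")
a=cv2.resize(D["color"][220:400,310:440],None,fx=3,fy=3);b=w["color"][180:420,200:450]
b=cv2.resize(b,(400,540));cv2.imwrite("pics/t1.png",np.hstack([a,b]))
E
```

```text
(no output)
```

View pics/t1.png

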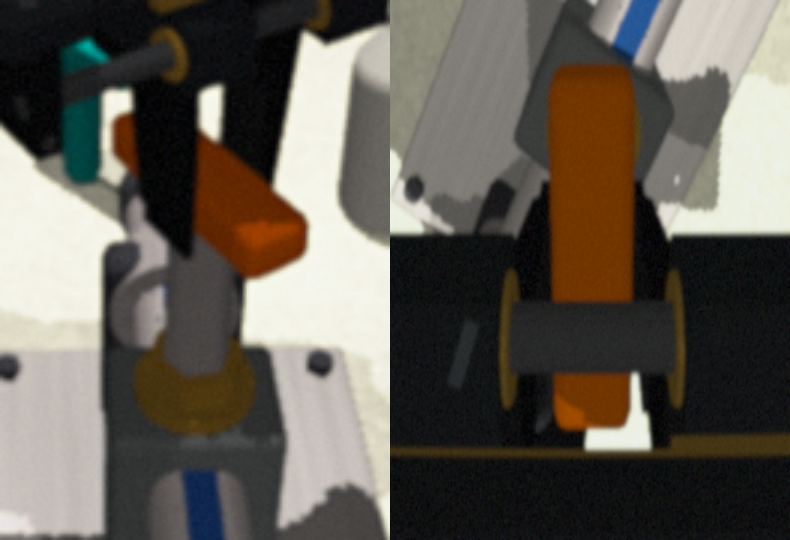

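Request:
{"fn": "jog_arm", "kwargs": {
  "jaw": [20,20,20,20,20],
  "offset": [
    [-0.1,0,0],
    [-0.1,-0.1,0],
    [0,0,0],
    [0,0,0],
    [0,0,0]
  ],
  "twist": [0.015,0.015,0.015,0,0]
}}

```text
clock: 26.98
tcp_pos: [0.5576, -0.072, 0.193]
ee_rot: [0.984, 0.177, 0.0, 0.0]
force: [-1.4, 1.0, -0.3]
finger_gap: 0.0232
```

```bash
python3 st.py; python3 av.py
```

```text
t 26.98 f [-1.41  1.01 -0.27] m [0.214 0.487 0.171] phi 20.39 key [557.18 -70.76 192.98] tau6 0.305 gap 0.0232 Ftool [-1.  -1.4  0.3] q6 -0.602
clock 27.1833 mz 0.2057 sd 0.0323 F [-2.07  1.18  0.15] tau6 0.219 phi 20.4 z 192.99 Ftool [-1.5 -1.8 -0.1]
```

Request:
{"fn": "jog_arm", "kwargs": {
  "jaw": [20,20,20,20,20],
  "offset": [
    [-0.1,0,0],
    [0,0,0],
    [0,0,0],
    [0,0,0],
    [0,0,0]
  ],
  "twist": [0.015,0.015,0.015,0,0]
}}

```text
clock: 27.6
tcp_pos: [0.5575, -0.072, 0.193]
ee_rot: [0.988, 0.155, 0.0, 0.0]
force: [-2.4, 0.2, -1.8]
finger_gap: 0.0236
```

```bash
python3 st.py;  sed -i 's/range(4)/range(8)/' av.py; python3 av.py
```

```text
t 27.6 f [-2.37  0.23 -1.83] m [0.255 0.362 0.218] phi 17.81 key [557.11 -70.77 192.96] tau6 0.324 gap 0.0236 Ftool [-2.2 -0.9  1.8] q6 -0.557
clock 28.0 mz 0.239 sd 0.0302 F [-1.46  1.04 -1.74] tau6 0.233 phi 17.82 z 193.01 Ftool [-1.1 -1.4  1.7]
```

Request:
{"fn": "jog_arm", "kwargs": {
  "jaw": [20,20,20,20,20],
  "offset": [
    [-0.1,0,0],
    [0,-0.1,0],
    [0,0,0],
    [0,0,0],
    [0,0,0]
  ],
  "twist": [0.015,0.015,0.015,0,0]
}}

```text
clock: 28.42
tcp_pos: [0.5574, -0.072, 0.193]
ee_rot: [0.991, 0.133, -0.0, 0.0]
force: [0.1, 0.7, -3.5]
finger_gap: 0.024
```

```bash
python3 st.py; python3 av.py
```

```text
t 28.42 f [ 0.1   0.71 -3.52] m [0.335 0.113 0.278] phi 15.23 key [557.05 -70.71 192.96] tau6 0.346 gap 0.024 Ftool [ 0.3 -0.7  3.5] q6 -0.512
clock 28.8167 mz 0.231 sd 0.0304 F [-0.81  1.07 -3.85] tau6 0.254 phi 15.24 z 192.95 Ftool [-0.5 -1.2  3.9]
```

Firm: about 0.17–0.2 N m over the free torque. To avoid a snap-back when I let go, I'll ease the held torque off before opening.

Request:
{"fn": "jog_arm", "kwargs": {
  "jaw": [20,20,20,20,20],
  "offset": [
    [0,0,0],
    [0,0,0],
    [0,0,0],
    [0,0,0],
    [0,0,0]
  ],
  "twist": [-0.01,-0.01,-0.01,0,0]
}}

```text
clock: 29.23
tcp_pos: [0.5574, -0.072, 0.193]
ee_rot: [0.989, 0.147, 0.0, 0.0]
force: [-0.7, 1.5, -3.9]
finger_gap: 0.0233
```

```bash
python3 st.py; python3 av.py
```

```text
t 29.23 f [-0.71  1.55 -3.91] m [ 0.312 -0.01   0.114] phi 16.96 key [557.02 -70.74 193.  ] tau6 0.073 gap 0.0233 Ftool [-0.2 -1.7  3.9] q6 -0.542
clock 29.6333 mz 0.1501 sd 0.0234 F [-0.59  1.33 -4.47] tau6 0.132 phi 16.96 z 193.0 Ftool [-0.2 -1.4  4.5]
```

Request:
{"fn": "jog_arm", "kwargs": {
  "jaw": [20,20,20,20,20],
  "offset": [
    [0,0,0],
    [0,0,0],
    [0,0,0],
    [0,0,0],
    [0,0,0]
  ],
  "twist": [-0.01,-0.01,-0.01,0,0]
}}

```text
clock: 30.05
tcp_pos: [0.5574, -0.072, 0.1931]
ee_rot: [0.987, 0.162, 0.0, 0.0]
force: [-0.3, 0.8, -4.7]
finger_gap: 0.0238
```

```bash
python3 st.py; python3 av.py
```

```text
t 30.05 f [-0.31  0.82 -4.71] m [ 0.244 -0.049  0.12 ] phi 18.68 key [557.01 -70.75 193.05] tau6 0.058 gap 0.0238 Ftool [-0.  -0.9  4.7] q6 -0.572
clock 30.45 mz 0.1141 sd 0.0299 F [ 0.03  1.4  -4.38] tau6 0.119 phi 18.68 z 193.03 Ftool [ 0.5 -1.3  4.4]
```

Request:
{"fn": "jog_arm", "kwargs": {
  "jaw": [20,20,20,20,20],
  "offset": [
    [0,0,0],
    [0,0,0],
    [0,0,0],
    [0,0,0],
    [0,0,0]
  ],
  "twist": [-0.01,-0.01,-0.01,0,0]
}}

```text
clock: 30.87
tcp_pos: [0.5574, -0.072, 0.1931]
ee_rot: [0.984, 0.177, 0.0, 0.0]
force: [0.4, 1.1, -3.9]
finger_gap: 0.0233
```

```bash
python3 st.py; python3 av.py
```

```text
t 30.87 f [ 0.36  1.1  -3.92] m [ 0.32  -0.085  0.061] phi 20.4 key [556.96 -70.78 193.07] tau6 0.043 gap 0.0233 Ftool [ 0.7 -0.9  3.9] q6 -0.602
clock 31.2667 mz 0.094 sd 0.0231 F [-0.31  1.28 -3.53] tau6 0.104 phi 20.4 z 193.05 Ftool [ 0.2 -1.3  3.5]
```

Request:
{"fn": "jog_arm", "kwargs": {
  "jaw": [20,20,20,20,20],
  "offset": [
    [0,0,0],
    [0,0,0],
    [0,0,0],
    [0,0,0],
    [0,0,0]
  ],
  "twist": [-0.02,-0.02,-0.02,-0.02,0]
}}

```text
clock: 31.68
tcp_pos: [0.5575, -0.072, 0.1932]
ee_rot: [0.976, 0.217, 0.0, 0.0]
force: [-0.6, 0.7, -1.9]
finger_gap: 0.0237
```

```bash
python3 st.py; python3 av.py
```

```text
t 31.68 f [-0.61  0.73 -1.88] m [ 0.303 -0.166  0.032] phi 25.09 key [556.96 -70.82 193.16] tau6 -0.296 gap 0.0237 Ftool [-0.2 -0.9  1.9] q6 -0.684
clock 32.0833 mz 0.0887 sd 0.0283 F [ 0.11  0.99 -1.82] tau6 0.042 phi 24.98 z 193.12 Ftool [ 0.5 -0.9  1.8]
```

Request:
{"fn": "jog_arm", "kwargs": {
  "jaw": [24,27,32,40,50],
  "offset": [
    [0,0,0],
    [0,0,0],
    [0,0,0],
    [0,0,0],
    [0,0,0]
  ],
  "twist": [0,0,0,0,0]
}}

```text
clock: 32.5
tcp_pos: [0.5574, -0.072, 0.1931]
ee_rot: [0.976, 0.216, 0.0, 0.0]
force: [-0.5, -0.1, 0.1]
finger_gap: 0.0402
```

Request:
{"fn": "jog_arm", "kwargs": {
  "jaw": [50,50,50,50,50],
  "offset": [
    [0,0,0],
    [0,0,-10],
    [0,0,-20],
    [0,0,-25],
    [0,0,-25]
  ],
  "twist": [0,0,0,0,0]
}}

```text
clock: 32.92
tcp_pos: [0.5572, -0.0719, 0.2745]
ee_rot: [0.976, 0.216, -0.0, -0.0]
force: [0.1, 0.4, -0.2]
finger_gap: 0.0497
```

```bash
python3 st.py; python3 - <<'E'
from h import *
s=read_state();w=camera("wrist");S=camera("scene");D=camera("side")
cv2.imwrite("pics/e1.png",np.hstack([cv2.resize(D["color"][200:400,310:440],(390,600)),cv2.resize(S["color"][200:320,130:290],(400,300)).repeat(2,0)[:600]]))
cv2.imwrite("pics/e1w.png",w["color"])
E
```

```text
t 32.92 f [ 0.15  0.39 -0.25] m [ 0.008 -0.114 -0.027] phi 24.98 key [556.64 -70.74 274.55] tau6 -0.001 gap 0.0497 Ftool [ 0.3 -0.3  0.2] q6 -0.682
```

View pics/e1.png

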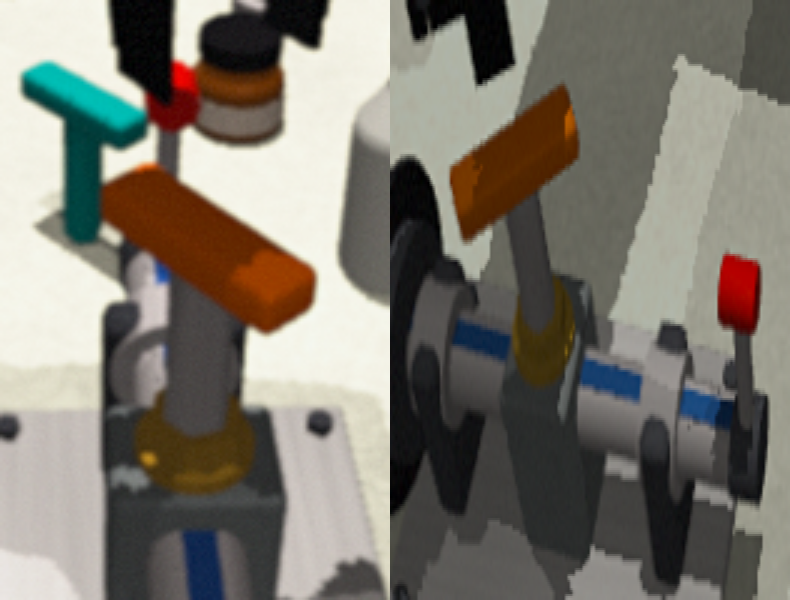

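View pics/e1w.png

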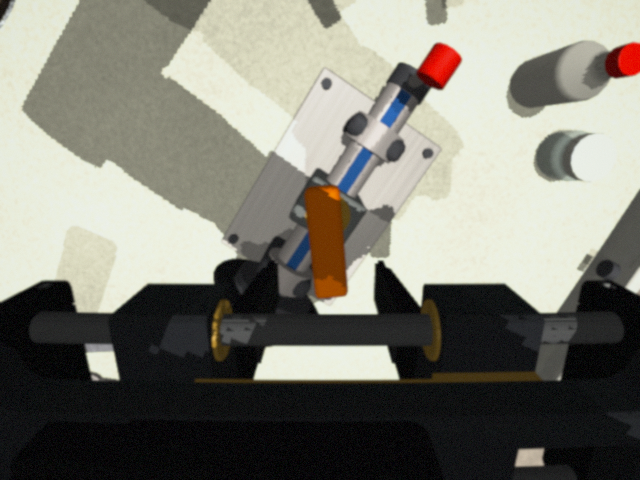

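```bash
python3 - <<'E'
from h import *
s=read_state();w=camera("wrist");S=camera("scene");D=camera("side")
m=mask(w,5,18,150,40,(295,175,360,302));W=cloud(w,s)[m];W=W[W[:,2]>.18]
P=W-W.mean(0);_,sv,V=np.linalg.svd(P,full_matrices=False);print("wrist top",len(W),np.median(W,0).round(4),"normal",V[2].round(3),"angle",np.degrees(np.arctan2(V[0,1],V[0,0]))%180)
print(cv2.minAreaRect(W[:,:2].astype(np.float32)*1000))
for n,c,b in(("side",D,(340,250,420,315)),("scene",S,(150,210,205,250))):
    m=mask(c,4,18,140,40,b);Q=cloud(c)[m];Q=Q[Q[:,2]>.2];print(n,len(Q),np.median(Q,0).round(4),np.percentile(Q[:,2],90),cv2.minAreaRect(Q[:,:2].astype(np.float32)*1000))
m=mask(D,0,4,150,60,(345,200,415,310));v,u=np.nonzero(m);print(u.min(),u.max(),v.min(),v.max())
m=mask(S,0,4,150,60,(235,235,300,305));v,u=np.nonzero(m);print(u.min(),u.max(),v.min(),v.max())
E
```

```text
wrist top 3655 [ 0.5559 -0.0662  0.2166] normal [-0.007  0.011  1.   ] angle 119.95067669657338
((557.5008544921875, -69.996826171875), (23.819658279418945, 78.78497314453125), 30.10007667541504)
side 1872 [ 0.5559 -0.0817  0.2162] 0.21758414015265007 ((556.2205810546875, -74.04255676269531), (24.02587127685547, 78.1606216430664), 29.196012496948242)
scene 798 [ 0.5625 -0.0687  0.2165] 0.21832996810878602 ((558.6033325195312, -70.43879699707031), (24.141815185546875, 78.07191467285156), 30.17008399963379)
360 376 220 243
261 277 251 266
```

```bash
python3 -c "
from plant import *
print(read_state()['clock']); print(sign_off())"
```

```text
33.2167
the job is handed in; nothing more can be done
None
```

I set the lever upright, seated the orange key in the setscrew and tightened it. The key is standing in the screw, released, and the job was handed in at 33 s. No verdict was reported.

**Lever:** My first 20 N pinch slipped and left a lean of about 0.14 rad. I regripped at 50 N, and the last pictures show a lean of about 0.01–0.02 rad. One plane fit from the scene camera disagreed (0.08–0.14 rad the other way). I trusted the knob position, the blue strip and the side-camera fit, which agree.

**Key:** The hexagon was visible, with corners at about 15.5° in the world frame. The key went in on the first try and reached the socket floor, about 14 mm deep by arm height. While turning I pressed with at most about 10 N, briefly a little over (up to 11 N on single readings).

**Tightening:** I turned the key about 1.5 rad clockwise.
- **Peak torque:** it was about 0.17–0.2 N m above free turning, which I estimate as 60–70 N on the flat.
- **Easing off:** I took the torque off slowly before opening the gripper, and the key then turned back about 5°.
- **Force left on the flat:** an estimated 20–27 N. I worked this out from the torque and did not measure it.

**Final checks:** The handle top is level within about 0.01 rad, its height fits a fully seated key, and it is within about 1–2 mm of the socket axis in two views. The side view was about 3 mm off in y. The gripper is about 58 mm above the handle and touches nothing. The bottle, jar, blue key and turquoise keys were not touched.

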